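Gauge and sort the eyepiece sleeves

TASK

Check the microscope eyepiece sleeves standing on the bench: in the order of the check card (yellow, blue, green, red, black; some may be missing), slide each one onto the steel gauge pin as far as it will go. A sleeve that goes down fully home on the gauge belongs in the tray of its own colour, one that catches on the pin's nose belongs in the white reject tray; finish with every sleeve lying or standing on the floor of its tray and leave everything else on the bench alone.

Things in the scene. Friction and masses are not known exactly. Their poses are not given: they have to be found in the camera images.
- sleeve_yellow: yellow plastic eyepiece adapter sleeve (plain tube, open at both ends): 42 mm outside, 44 mm long. Its bore looks about right for the gauge pin but only trying it tells. Origin at the middle of the tube, z along its bore; it starts standing on the bench (origin 22 mm up). May be absent (None).
- sleeve_blue: blue plastic eyepiece adapter sleeve (plain tube, open at both ends): 42 mm outside, 44 mm long. Its bore looks about right for the gauge pin but only trying it tells. Origin at the middle of the tube, z along its bore; it starts standing on the bench (origin 22 mm up). May be absent (None).
- sleeve_green: green plastic eyepiece adapter sleeve (plain tube, open at both ends): 42 mm outside, 44 mm long. Its bore looks about right for the gauge pin but only trying it tells. Origin at the middle of the tube, z along its bore; it starts standing on the bench (origin 22 mm up). May be absent (None).
- sleeve_red: red plastic eyepiece adapter sleeve (plain tube, open at both ends): 42 mm outside, 44 mm long. Its bore looks about right for the gauge pin but only trying it tells. Origin at the middle of the tube, z along its bore; it starts standing on the bench (origin 22 mm up). May be absent (None).
- sleeve_black: black plastic eyepiece adapter sleeve (plain tube, open at both ends): 42 mm outside, 44 mm long. Its bore looks about right for the gauge pin but only trying it tells. Origin at the middle of the tube, z along its bore; it starts standing on the bench (origin 22 mm up). May be absent (None).
- tray_yellow: yellow shallow open tray, fixed: 90 x 90 mm outside, 15 mm tall, walls 4 mm, floor 5 mm thick at most. Origin under its centre, z up.
- tray_blue: blue shallow open tray, fixed: 90 x 90 mm outside, 15 mm tall, walls 4 mm, floor 5 mm thick at most. Origin under its centre, z up.
- tray_green: green shallow open tray, fixed: 90 x 90 mm outside, 15 mm tall, walls 4 mm, floor 5 mm thick at most. Origin under its centre, z up.
- tray_red: red shallow open tray, fixed: 90 x 90 mm outside, 15 mm tall, walls 4 mm, floor 5 mm thick at most. Origin under its centre, z up.
- tray_black: black shallow open tray, fixed: 90 x 90 mm outside, 15 mm tall, walls 4 mm, floor 5 mm thick at most. Origin under its centre, z up.
- reject_tray: white shallow open tray for rejects, fixed: 110 mm (its x) by 200 mm (its y) outside, 15 mm tall, walls 4 mm, floor 5 mm thick at most. Origin under its centre, z up.
- gauge: fixed gauge: dark disc (80 mm across, 12 mm thick) with an upright steel pin 23 mm in diameter, top 58 mm above the bench, its last 5 mm tapering to a 16 mm flat nose. Origin under the centre of the disc, z up. A sleeve that fits comes to rest on the disc (sleeve origin 34 mm above the bench); a tight one catches on the nose (origin about 77 mm up).
- gauge_tip (a point): centre of the gauge pin's top, 58 mm above the bench
- objective: microscope objective, steel, 28 mm across, 45 mm tall, standing. Origin at the centre of its underside. A bystander: leave it alone.
- petri_dish: glass dish, 64 mm across, 15 mm tall. Origin at the centre of its underside. A bystander: leave it alone.
- lens_cleaner: small amber bottle, 36 mm across, 70 mm tall. Origin at the centre of its underside. A bystander: leave it alone.
- eyepiece: black eyepiece, 34 mm across, 50 mm tall, standing. Origin at the centre of its underside. A bystander: leave it alone.
- specimen_jar: glass jar with green lid, 54 mm across, 60 mm tall. Origin at the centre of its underside. A bystander: leave it alone.
- slide_box: wooden slide box, 85 x 100 x 32 mm. Origin at the centre of its underside. A bystander: leave it alone.
Things that resemble listed ones, but are neither listed nor needed, are in the scene too. There is more than one size of the sleeve_blue; the one meant has the size given above. There is more than one size of the sleeve_yellow; the one meant has the size given above.

How it is judged:
By the outcome, as a careful person would: the job done as asked, in the order asked, and still so for the second after the job is handed in, with the robot touching nothing.
Of sleeve_yellow, sleeve_blue, sleeve_green, sleeve_red, sleeve_black only 4 to 5 are there at a start; the rules pass over those that are not, and their reading is None.
At some moment in a run one of sleeve_yellow, sleeve_blue, sleeve_green, sleeve_red, sleeve_black may be knocked a few centimetres aside while the robot is not near it.
It also fails if it takes over 210 s, if anything falls off the work surface, if the arm or the gripper's body presses on something with over 40 N, if the wrist force passes 120 N, or if a joint passes its speed limit or range.

ROBOT

A 6-joint arm with a two-finger parallel gripper is mounted at the origin on the work surface. World frame = base frame: x ahead of the robot, y to its left, z up, the work surface at z = 0. Lengths are in m, angles in rad, forces in N, time in s.
With the tool pointing down it reaches from about 0.25 to 0.775 m from the base axis. Payload 4 kg.
Tool frame: the origin (TCP) lies at the very end of the fingers, on their centre line; the grasp point (between the pads) lies 19 mm behind it; z points along the fingers, x is the direction in which the jaws open and shut, and the axes are right-handed (so a half turn about z gives the same grasp; the last joint's range is limited). The gripper opens to 94 mm and grips with 3 to 60 N. Pads are 16 mm wide; open, the fingers measure 119 mm over their backs; the gripper's body (75 mm by 177 mm) begins 78 mm behind the grasp point.
Start: joints at [-1.453, 0.087, 1.371, -0, 1.684, -0.103], TCP at [0.12, -0.537, 0.206] pointing down, gripper open.
Joint ranges: [-3.1, 3.1], [-0.76, 2.03], [0.27, 2.55], [-1.08, 4.22], [0.17, 2.65], [-2.57, 2.57]. Speed limits (rad/s): [2.79, 2.79, 3.14, 3.14, 3.14, 3.14].

INTERFACE

Orientations are given as [roll, pitch, yaw] about the fixed x, y, z axes, in that order (R = Rz(yaw) Ry(pitch) Rx(roll)).
In Python, from bench import robot, cams, ticket gives the robot as it stands.
- The arm moves only by the tool jog_arm, never from a script. Its argument "series" is a list of rows, each an object of numbers: "x", "y", "z": the shift along the tool's x, y, z in m; "rx", "ry", "rz": the turn, a rotation vector about the tool's x, y, z in degrees. A call has 1 to 12 rows; each row shifts and turns the pose as measured when the row begins, along the tool's axes as they then stand; what a row does not reach is not made up. A row lasts 1/12 s, in which the tool goes at most 41.7 mm and 7.16 degrees, less where a joint would pass 70% of its speed; a pose out of reach is approached as far as the arm can. A call with a gripper value outside its range is refused whole. "claw" is the opening, from 0 (shut) to 1 (fully open), set as the call begins (left out, the last holds). The fingers move at their own pace and stop on an object; the grip force is fixed at half the most. Time passes only in rows, so rows that do not move let the fingers close. It gives the time, the measured TCP pose, the force and the opening at its end, in the units of the state.
- robot.get_obs(): the state, without advancing time (a new reading comes with each control period).
- cams.snapshot(name): name is "side" or "top" or "wrist"; returns a dict with "img" (400x640x3 uint8, red, green, blue), "mtx" (3x3 intrinsics, pixels), "origin" and "attitude" of the camera in the world. Camera axes: x right, y down, z forward; pixel columns grow to the right and rows downward; lengths in m; the calibration is good to about 2 mm. The wrist camera is an equidistant fisheye: a pixel r from the principal point sees the ray r / f radians off the axis. A picture is of the moment at which its call begins. There is no depth.
- ticket.close_job(): hands the job in, once; it reports no verdict.
Trained networks look in a picture, given as the dict that the camera call returned (one of the last four; its "shot" number tells which), for a name from the list of things; names that differ only in an ending like _2 or _b are one class to them, and where a whole thing is asked for, a point or a joint stands for the part that bears it (a point fixed in the world has none). Each returns a list of dicts, best first, with "p" (0 to 1); they miss things now and then, are a little off and sometimes report something else, mostly with a low value. They report only what shows in the picture. A call takes as long as a camera call. They do not tell look-alikes from the thing itself.
- cams.look_for(thing, picture): "bbox" ([left, top, width, height] in pixels, round what is visible of it).
The state is a dict: "time": time; "joint_positions": joint angles; "qvel": joint speeds; "joint_torque": joint torques, N m; "tool_pos": TCP position; "ee_rot": TCP orientation; "wrist_force": force on the tool from outside, world axes, zero at the start; "wrist_torque": the same for the moment, N m; "width": finger opening in m.
Only numpy, scipy, OpenCV 4.12 (cv2) and the standard library are available. Lean on these libraries where they do the work, as an engineer would, in place of code of your own. Each camera call takes 0.05 s, during which the arm holds its last target.

## Working session

There is one attempt and no reset: what is moved stays moved. The work goes in short steps, Python scripts to look and compute and a tool call to move; the robot and the scene stay as the last step left them, time stands still between calls to the robot, and variables do not carry over. Pictures are saved under pics/ and viewed, and the job is handed in when it is done.

Besides the shell and the picture viewer there is one more tool, called after ">>>" as a command line: name --argument value ..., lists and objects as JSON in quotes. jog_arm: Moves the arm, as the interface text tells. Its arguments: {"type":"object","properties":{"series":{"type":"array","items":{"type":"object","properties":{"x":{"type":"number"},"y":{"type":"number"},"z":{"type":"number"},"rx":{"type":"number"},"ry":{"type":"number"},"rz":{"type":"number"}}}},"claw":{"type":"number"}},"required":["series"]}

```bash
mkdir -p pics; ls
python3 - <<'E'
from bench import robot, cams, ticket
import cv2
print(robot.get_obs())
for n in ["side","top"]:
    p=cams.snapshot(n)
    cv2.imwrite(f"pics/{n}0.png",p["img"][:,:,::-1])
    print(n,p["mtx"],p["origin"],p["attitude"],p["shot"])
E
```

```text
pics
{'time': 0.0, 'joint_positions': array([-1.45309028e+00,  8.79533878e-02,  1.37223418e+00, -3.85677246e-05,
        1.68358980e+00, -1.03084782e-01]), 'qvel': array([ 3.10546462e-04, -2.36168122e-04,  5.73532000e-04,  1.43045821e-05,
        1.17738008e-03,  1.05946061e-03]), 'joint_torque': array([-1.48643798e-03, -3.40184104e+01, -3.02427649e+01,  7.15513900e-02,
        3.31027131e-02, -1.74030642e-04]), 'tool_pos': array([ 0.12037711, -0.53610862,  0.20431524]), 'ee_rot': array([-3.14140597e+00,  2.17706289e-03, -1.35000959e+00]), 'wrist_force': array([ 0.15276234,  0.06924713, -0.15701097]), 'wrist_torque': array([-0.00535718, -0.01447106,  0.01837154]), 'width': 0.09415485466282589}
side [[370.43485696   0.         323.19010041]
 [  0.         370.43485696 202.75770694]
 [  0.           0.           1.        ]] [0.16084659 0.61152085 0.56108476] [-2.15765841e+00  1.82023312e-03 -2.60014890e+00] 1
top [[394.60966447   0.         315.72823806]
 [  0.         394.60966447 194.63360997]
 [  0.           0.           1.        ]] [ 0.35070592 -0.0165723   0.90308536] [-2.94288945e+00 -6.74750394e-04 -1.55356783e+00] 2
```

View pics/side0.png

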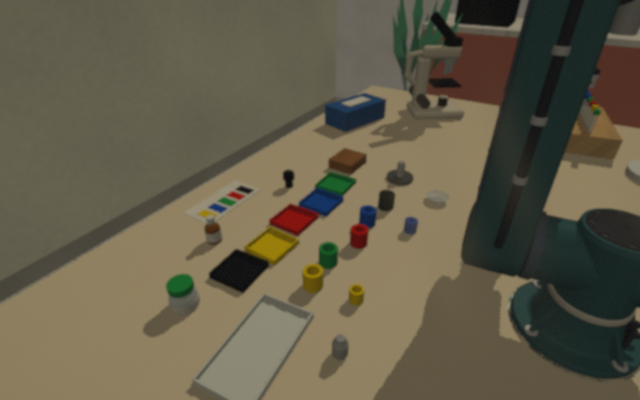

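View pics/top0.png

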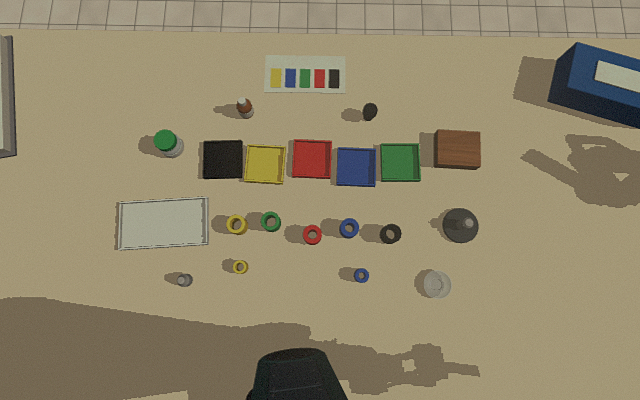

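```bash
cat > h.py <<'E'
import numpy as np, cv2
from scipy.spatial.transform import Rotation as Ro
from scipy.optimize import least_squares
from bench import robot, cams, ticket
DIM={}
for c in "yellow blue green red black".split():
    DIM["sleeve_"+c]=("cyl",.042,.044); DIM["tray_"+c]=("box",.09,.09,.015)
DIM.update(reject_tray=("box",.11,.2,.015),gauge=("cyl",.08,.012),objective=("cyl",.028,.045),petri_dish=("cyl",.064,.015),lens_cleaner=("cyl",.036,.07),eyepiece=("cyl",.034,.05),specimen_jar=("cyl",.054,.06),slide_box=("box",.085,.1,.032))
def proj(p,P,fish=False):
    R=Ro.from_euler("xyz",p["attitude"]).as_matrix()
    c=(np.atleast_2d(P)-p["origin"])@R
    K=p["mtx"]
    if fish:
        r=np.hypot(c[:,0],c[:,1])+1e-12; th=np.arctan2(r,c[:,2])
        x,y=c[:,0]/r*th,c[:,1]/r*th
    else: x,y=c[:,0]/c[:,2],c[:,1]/c[:,2]
    return np.c_[K[0,0]*x+K[0,2],K[1,1]*y+K[1,2]]
def back(p,u,v,z,fish=False):
    K=p["mtx"];x=(u-K[0,2])/K[0,0];y=(v-K[1,2])/K[1,1]
    if fish:
        th=np.hypot(x,y)+1e-12; d=np.array([x/th*np.sin(th),y/th*np.sin(th),np.cos(th)])
    else: d=np.array([x,y,1.])
    R=Ro.from_euler("xyz",p["attitude"]).as_matrix(); d=R@d
    return p["origin"]+d*(z-p["origin"][2])/d[2]
def pts(name,x,y,z0=0):
    D=DIM[name]
    if D[0]=="cyl":
        a=np.linspace(0,2*np.pi,48); q=np.c_[x+D[1]/2*np.cos(a),y+D[1]/2*np.sin(a)]; h=D[2]
    else:
        q=np.array([[x+i*D[1]/2,y+j*D[2]/2] for i in(-1,1) for j in(-1,1)]);h=D[3]
    return np.r_[np.c_[q,0*q[:,0]+z0],np.c_[q,0*q[:,0]+z0+h]]
def fitbox(name,p,b,fish=False,z0=0):
    l,t,w,h=b
    def f(s):
        q=proj(p,pts(name,s[0],s[1],z0),fish); return [q[:,0].min()-l,q[:,1].min()-t,q[:,0].max()-l-w,q[:,1].max()-t-h]
    g=back(p,l+w/2,t+h/2,z0+.01,fish)
    r=least_squares(f,g[:2]); return r.x,np.abs(r.fun).max()
E
python3 - <<'E'
from h import *
for cam in ["top","side"]:
    p=cams.snapshot(cam)
    for n in DIM:
        for d in cams.look_for(n,p)[:3]:
            if d["p"]<.3: continue
            x,e=fitbox(n,p,d["bbox"]); print(cam,n,round(d["p"],2),np.round(d["bbox"],1),np.round(x,4),round(e,1))
E
```

```text
top sleeve_yellow 0.86 [222.4 214.   23.2  18.7] [0.4587 0.1675] 1.2
top sleeve_yellow 0.53 [234.7 261.6  14.5   8.4] [0.3656 0.1444] 5.8
top tray_yellow 0.63 [244.3 141.5  42.9  43.6] [0.6042 0.104 ] 2.2
top sleeve_blue 0.43 [353.1 267.   17.8  16.9] [ 0.3498 -0.1177] 1.9
top tray_blue 0.78 [335.7 146.6  40.9  39.8] [ 0.6001 -0.1074] 0.8
top sleeve_green 0.8 [257.8 210.   25.6  21.4] [0.4661 0.0858] 2.4
top tray_green 0.68 [378.5 144.9  42.6  34.8] [ 0.6122 -0.2098] 2.2
top sleeve_red 0.57 [302.7 223.8  19.5  22.7] [ 0.4353 -0.0086] 1.0
top tray_red 0.69 [291.4 136.5  39.6  39.8] [ 0.623  -0.0023] 0.3
top tray_red 0.65 [227.8 215.6  19.9  18.2] [0.4587 0.1612] 11.7
top tray_red 0.46 [301.1 225.6  19.   20.5] [ 0.4361 -0.0049] 11.0
top sleeve_black 0.57 [376.4 222.8  24.7  24.1] [ 0.4389 -0.1781] 1.7
top tray_black 0.72 [244.5 140.9  41.1  43.1] [0.6062 0.1057] 1.9
top tray_black 0.71 [201.6 139.1  41.7  38.2] [0.615  0.2066] 0.5
top tray_black 0.39 [423.  270.8  29.9  28.1] [ 0.3332 -0.2869] 7.6
top reject_tray 0.72 [116.9 196.2  94.1  55.9] [0.4566 0.3286] 2.8
top gauge 0.77 [441.7
[... 1665 characters left out ...]
[0.4697 0.3181] 8.3
side reject_tray 0.56 [331.1 332.9  18.2  29.9] [0.3508 0.2139] 58.0
side gauge 0.57 [388.1 159.4  25.2  26.2] [ 0.4738 -0.3696] 5.4
side objective 0.65 [333.6 332.4  15.9  30.7] [0.3303 0.2734] 0.9
side petri_dish 0.56 [428.9 187.4  18.6  15.3] [ 0.3369 -0.3005] 3.0
side lens_cleaner 0.75 [201.8 213.1  20.5  30.5] [0.7353 0.1584] 1.5
side lens_cleaner 0.66 [330.6 333.8  18.8  27.9] [0.3292 0.2822] 9.7
side eyepiece 0.61 [283.2 167.8  14.   20.2] [ 0.7265 -0.1415] 0.7
side specimen_jar 0.82 [167.5 268.1  31.9  48.5] [0.6419 0.3265] 2.6
side specimen_jar 0.41 [385.5 158.   27.4  29.1] [ 0.4637 -0.324 ] 3.3
side slide_box 0.75 [331.4 149.2  35.8  25.7] [ 0.6354 -0.3384] 1.4
```

>>> jog_arm --series '[{"rz":-7},{"rz":-7},{"rz":-7},{"rz":-7},{"rz":-7},{"rz":-7},{"rz":-7},{"rz":-7},{"rz":-7},{"rz":-7},{"rz":-7},{}]' --claw 0.8

```text
invalid input
```

>>> jog_arm --series '[{"rz":-7},{"rz":-7},{"rz":-7},{"rz":-7},{"rz":-7},{"rz":-7},{"rz":-7},{"rz":-7},{"rz":-7},{"rz":-7},{"rz":-7},{"rz":0}]' --claw 0.8

```text
invalid input
```

>>> jog_arm --series '[{"x":0,"y":0,"z":0,"rx":0,"ry":0,"rz":-7},{"x":0,"y":0,"z":0,"rx":0,"ry":0,"rz":-7}]'

```text
time: 2.17
tool_pos: [0.1205, -0.5367, 0.2055]
ee_rot: [-3.142, -0.0, -1.098]
wrist_force: [0.5, -0.1, 0.8]
width: 0.0945
```

>>> jog_arm --series '[{"rz":-7},{"rz":-7},{"rz":-7},{"rz":-7},{"rz":-7},{"rz":-7},{"rz":-7},{"rz":-7},{"rz":-7}]'

```text
invalid input
```

>>> jog_arm --series '[{"x":0,"y":0,"z":0,"rx":0,"ry":0,"rz":-7},{"x":0,"y":0,"z":0,"rx":0,"ry":0,"rz":-7},{"x":0,"y":0,"z":0,"rx":0,"ry":0,"rz":-7},{"x":0,"y":0,"z":0,"rx":0,"ry":0,"rz":-7},{"x":0,"y":0,"z":0,"rx":0,"ry":0,"rz":-7},{"x":0,"y":0,"z":0,"rx":0,"ry":0,"rz":-7},{"x":0,"y":0,"z":0,"rx":0,"ry":0,"rz":-7},{"x":0,"y":0,"z":0,"rx":0,"ry":0,"rz":-7},{"x":0,"y":0,"z":0,"rx":0,"ry":0,"rz":-7},{"x":0,"y":0,"z":0,"rx":0,"ry":0,"rz":0}]' --claw 0.8

```text
time: 3.0
tool_pos: [0.1205, -0.5367, 0.2055]
ee_rot: [3.141, -0.0, 0.03]
wrist_force: [0.3, -0.2, -0.2]
width: 0.075
```

>>> jog_arm --series '[{"x":0,"y":0,"z":0,"rx":0,"ry":0,"rz":1.7},{"x":0.03,"y":-0.018,"z":0,"rx":0,"ry":0,"rz":0},{"x":0.035,"y":-0.02,"z":0,"rx":0,"ry":0,"rz":0},{"x":0.035,"y":-0.02,"z":0,"rx":0,"ry":0,"rz":0},{"x":0.035,"y":-0.02,"z":0,"rx":0,"ry":0,"rz":0},{"x":0.035,"y":-0.02,"z":0,"rx":0,"ry":0,"rz":0},{"x":0.035,"y":-0.02,"z":0,"rx":0,"ry":0,"rz":0},{"x":0.035,"y":-0.02,"z":0,"rx":0,"ry":0,"rz":0},{"x":0.035,"y":-0.02,"z":0,"rx":0,"ry":0,"rz":0},{"x":0.035,"y":-0.02,"z":0,"rx":0,"ry":0,"rz":0},{"x":0.03,"y":-0.01,"z":0,"rx":0,"ry":0,"rz":0},{"x":0,"y":0,"z":0,"rx":0,"ry":0,"rz":0}]'

```text
time: 4.0
tool_pos: [0.4759, -0.3512, 0.2041]
ee_rot: [3.14, -0.002, -0.052]
wrist_force: [-0.0, 0.1, 0.3]
width: 0.0751
```

Run:
```python
from h import *
o=robot.get_obs(); print(o["tool_pos"],o["ee_rot"],o["wrist_force"])
p=cams.snapshot("wrist"); print(p["mtx"],p["origin"],p["attitude"])
cv2.imwrite("pics/w1.png",p["img"][:,:,::-1])
for n in ["gauge"]: print([(d["p"],d["bbox"],fitbox(n,p,d["bbox"],True)) for d in cams.look_for(n,p)[:2]])
```

```text
[ 0.47590567 -0.35115565  0.2040692 ] [ 3.13969325e+00 -1.50553922e-03 -5.23361753e-02] [-0.0202639   0.05865852  0.28892385]
[[309.70691629   0.         324.51142794]
 [  0.         309.70691629 196.50193663]
 [  0.           0.           1.        ]] [ 0.48044488 -0.27068431  0.38231603] [ 2.85793798e+00 -1.83652541e-03 -5.11585431e-02]
[(0.85, [284.3, 137.3, 65.3, 63.7], (array([ 0.46802268, -0.34479948]), np.float64(0.6394185015047498)))]
```

View pics/w1.png

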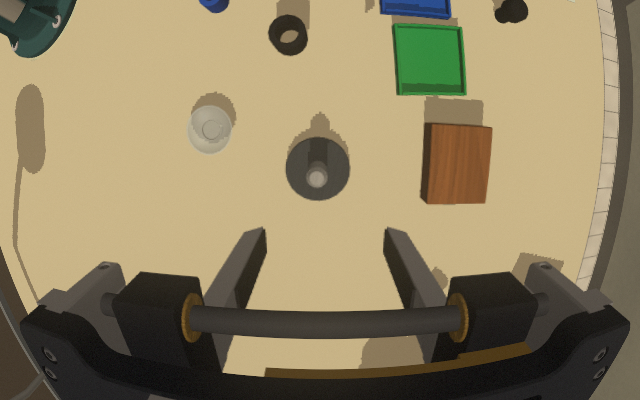

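Run:
```python
from h import *
p=cams.snapshot("wrist"); im=p["img"]
g=im.max(2)
m=((g<110)*255).astype(np.uint8)[125:215,270:365]
sub=cv2.resize(im[125:215,270:365,::-1],None,fx=6,fy=6,interpolation=cv2.INTER_NEAREST); cv2.imwrite("pics/w1z.png",sub)
cs,_=cv2.findContours(m,0,1); c=max(cs,key=cv2.contourArea); h=cv2.convexHull(c)
e=cv2.fitEllipse(h); print(e[0][0]+270,e[0][1]+125,e[1])
print("disc@12",back(p,e[0][0]+270,e[0][1]+125,.012,True), proj(p,[[.464,-.345,.058],[.468,-.345,.058]],True))
```

```text
320.8656921386719 166.12519454956055 (63.53141784667969, 63.9570198059082)
disc@12 [ 0.46880263 -0.34228704  0.012     ] [[316.01150819 176.80572508]
 [319.72928553 176.60902318]]
```

View pics/w1z.png

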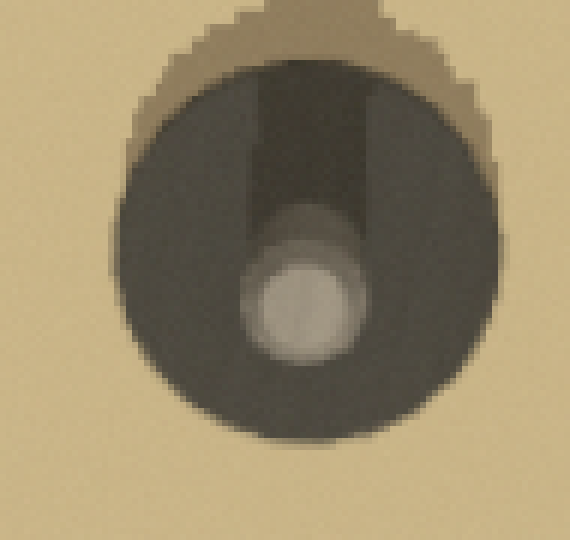

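Run:
```python
from h import *
for cam,(x0,y0,x1,y1) in dict(top=(425,195,495,255),side=(370,145,430,195)).items():
    im=cv2.imread(f"pics/{cam}0.png")[y0:y1,x0:x1]
    cv2.imwrite(f"pics/{cam}0g.png",cv2.resize(im,None,fx=9,fy=9,interpolation=cv2.INTER_NEAREST))
```

```text
(no output)
```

View pics/top0g.png

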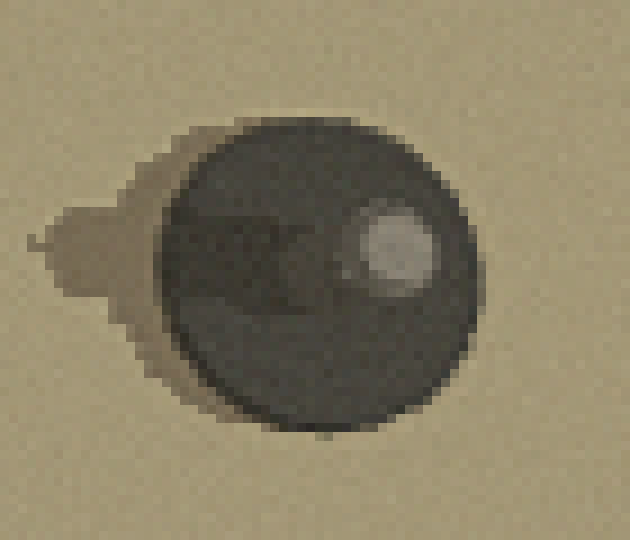

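View pics/side0g.png

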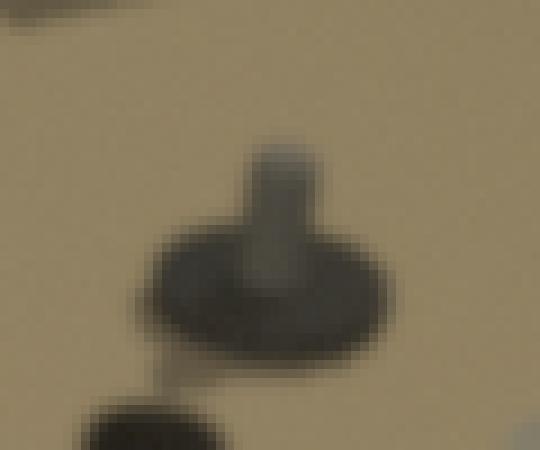

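Run:
```python
from h import *
p=cams.snapshot("top"); print(back(p,468.7,222.3,.058), fitbox("gauge",p,[441.7,207.5,36.7,35]))
p=cams.snapshot("side"); print(back(p,401.2,162.3,.058), fitbox("gauge",p,[385,169,28.8,17]))
```

```text
[ 0.46577971 -0.34481922  0.058     ] (array([ 0.46638011, -0.34456971]), np.float64(0.24519687562840886))
[ 0.46557721 -0.33722029  0.058     ] (array([ 0.46626601, -0.33963257]), np.float64(0.7149895219380369))
```

>>> jog_arm --series '[{"x":0,"y":-0.03,"z":0,"rx":0,"ry":0,"rz":-3},{"x":-0.002,"y":-0.04,"z":0,"rx":0,"ry":0,"rz":0},{"x":-0.002,"y":-0.04,"z":0,"rx":0,"ry":0,"rz":0},{"x":-0.002,"y":-0.04,"z":0,"rx":0,"ry":0,"rz":0},{"x":-0.002,"y":-0.04,"z":0,"rx":0,"ry":0,"rz":0},{"x":-0.002,"y":-0.04,"z":0,"rx":0,"ry":0,"rz":0},{"x":-0.002,"y":-0.04,"z":0,"rx":0,"ry":0,"rz":0},{"x":-0.002,"y":-0.04,"z":0,"rx":0,"ry":0,"rz":0},{"x":-0.002,"y":-0.04,"z":0,"rx":0,"ry":0,"rz":0},{"x":-0.002,"y":-0.04,"z":0,"rx":0,"ry":0,"rz":0},{"x":-0.002,"y":-0.04,"z":0,"rx":0,"ry":0,"rz":0},{"x":0,"y":-0.04,"z":0,"rx":0,"ry":0,"rz":0}]'

```text
time: 5.25
tool_pos: [0.4527, 0.1092, 0.2031]
ee_rot: [3.131, -0.007, -0.066]
wrist_force: [1.5, -0.0, 0.1]
width: 0.0753
```

```bash
cat > look.py <<'E'
import sys
from h import *
o=robot.get_obs(); print(o["time"],o["tool_pos"],o["ee_rot"],o["wrist_force"])
p=cams.snapshot("wrist")
cv2.imwrite(f"pics/{sys.argv[1]}.png",p["img"][:,:,::-1])
n=sys.argv[2]
for d in cams.look_for(n,p)[:2]:
    x,e=fitbox(n,p,d["bbox"],True); y=robot.get_obs()["ee_rot"][2]; t=o["tool_pos"]
    dx,dy=x-t[:2]; print(d["p"],d["bbox"],x,round(e,1),"tool shift x,y:",np.round([dx*np.cos(y)+dy*np.sin(y),dx*np.sin(y)-dy*np.cos(y)],4))
print("proj TCP",proj(p,o["tool_pos"],True))
E
python3 look.py w2 sleeve_yellow
```

```text
5.25 [0.45267177 0.10921939 0.20314528] [ 3.13080664 -0.00675869 -0.06564873] [ 1.52109212 -0.00672831  0.08203787]
0.95 [236.7, 132.9, 26.5, 25.3] [0.37063029 0.15331512] 8.2 tool shift x,y: [-0.0844 -0.0394]
0.88 [307.1, 115.4, 36.7, 37.0] [0.45889518 0.15995615] 1.2 tool shift x,y: [ 0.0033 -0.051 ]
proj TCP [[323.31060032 240.20764841]]
```

View pics/w2.png

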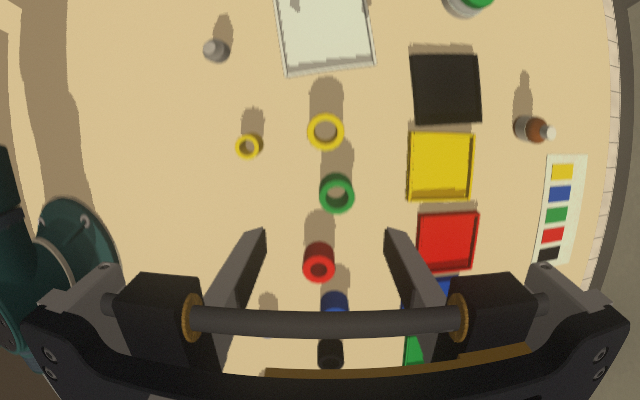

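>>> jog_arm --series '[{"x":0,"y":0,"z":0,"rx":-0.5,"ry":0,"rz":-3.8},{"x":0.005,"y":-0.026,"z":0.02,"rx":0,"ry":0,"rz":0},{"x":0,"y":-0.025,"z":0.03,"rx":0,"ry":0,"rz":0},{"x":0,"y":0,"z":0.02,"rx":0,"ry":0,"rz":0},{"x":0,"y":0,"z":0,"rx":0,"ry":0,"rz":0}]'

```text
time: 5.77
tool_pos: [0.4601, 0.156, 0.1339]
ee_rot: [3.121, -0.015, 0.0]
wrist_force: [-0.2, -1.0, -0.9]
width: 0.0751
```

```bash
python3 look.py w3 sleeve_yellow
```

```text
5.7667 [0.46013381 0.15599318 0.1338542 ] [ 3.12057225e+00 -1.52696100e-02  3.60237139e-04] [-0.23163171 -1.0210681  -0.87335686]
0.78 [296.3, 162.1, 48.6, 50.9] [0.45871337 0.16043093] 1.6 tool shift x,y: [-0.0014 -0.0044]
proj TCP [[323.39907924 240.20563462]]
```

View pics/w3.png

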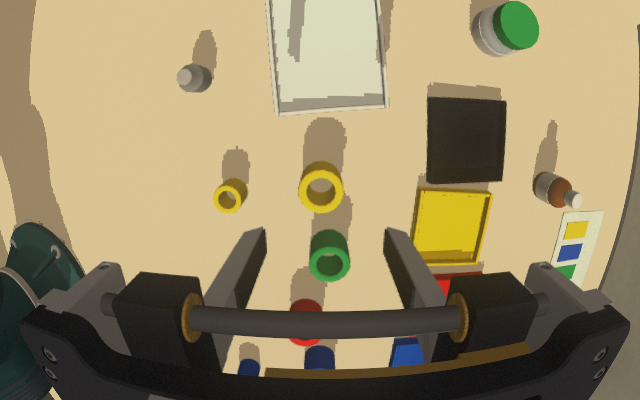

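>>> jog_arm --series '[{"x":-0.002,"y":-0.004,"z":0,"rx":1.2,"ry":-0.9,"rz":0},{"x":0,"y":0,"z":0.025,"rx":0,"ry":0,"rz":0},{"x":0,"y":0,"z":0.025,"rx":0,"ry":0,"rz":0},{"x":0,"y":0,"z":0.015,"rx":0,"ry":0,"rz":0},{"x":0,"y":0,"z":0,"rx":0,"ry":0,"rz":0}]'

```text
time: 6.28
tool_pos: [0.4686, 0.1565, 0.0826]
ee_rot: [-3.132, -0.023, -0.012]
wrist_force: [-0.7, 0.3, -0.1]
width: 0.075
```

```bash
python3 look.py w4 sleeve_yellow
```

```text
6.2833 [0.46864126 0.15651107 0.08258603] [-3.13168494 -0.02303176 -0.01168107] [-0.72346501  0.29535735 -0.10900433]
0.95 [185.7, 195.6, 41.0, 41.4] [0.37097988 0.15349292] 11.1 tool shift x,y: [-0.0976  0.0041]
0.89 [280.5, 175.6, 55.9, 63.2] [0.45829815 0.16098506] 1.2 tool shift x,y: [-0.0104 -0.0044]
proj TCP [[323.42301009 240.16423497]]
```

View pics/w4.png

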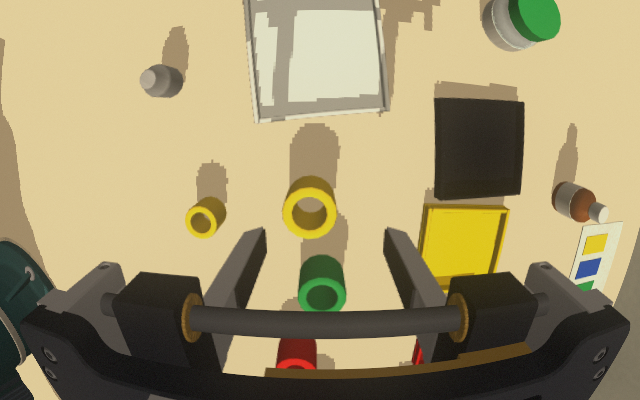

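>>> jog_arm --series '[{"x":-0.01,"y":-0.004,"z":0,"rx":-0.6,"ry":-1.3,"rz":-0.7},{"x":0,"y":0,"z":0,"rx":0,"ry":0,"rz":0}]'

```text
time: 6.55
tool_pos: [0.4628, 0.1607, 0.0895]
ee_rot: [-3.14, -0.01, -0.001]
wrist_force: [0.0, 0.5, 0.6]
width: 0.0754
```

>>> jog_arm --series '[{"x":-0.005,"y":0,"z":0.01,"rx":0,"ry":-0.6,"rz":0},{"x":0,"y":0,"z":0.012,"rx":0,"ry":0,"rz":0},{"x":0,"y":0,"z":0.012,"rx":0,"ry":0,"rz":0},{"x":0,"y":0,"z":0,"rx":0,"ry":0,"rz":0}]'

```text
time: 6.88
tool_pos: [0.4629, 0.161, 0.0605]
ee_rot: [-3.136, -0.013, -0.003]
wrist_force: [-0.8, -0.6, 0.0]
width: 0.0751
```

>>> jog_arm --series '[{"x":-0.005,"y":0.001,"z":0,"rx":-0.3,"ry":-0.8,"rz":0},{"x":-0.001,"y":0,"z":0.012,"rx":0,"ry":0,"rz":0},{"x":-0.001,"y":0,"z":0.012,"rx":0,"ry":0,"rz":0},{"x":0,"y":0,"z":0,"rx":0,"ry":0,"rz":0},{"x":0,"y":0,"z":0,"rx":0,"ry":0,"rz":0}]'

```text
time: 7.3
tool_pos: [0.4572, 0.1599, 0.0374]
ee_rot: [-3.14, -0.003, -0.004]
wrist_force: [0.1, 0.4, 0.2]
width: 0.0749
```

>>> jog_arm --series '[{"x":0,"y":0,"z":0.012,"rx":0,"ry":0,"rz":0},{"x":-0.001,"y":0,"z":0.011,"rx":0,"ry":0,"rz":0},{"x":0,"y":0,"z":0,"rx":0,"ry":0,"rz":0}]'

```text
time: 7.55
tool_pos: [0.4576, 0.1603, 0.0153]
ee_rot: [-3.139, -0.006, -0.004]
wrist_force: [0.0, -1.2, -0.1]
width: 0.0748
```

```bash
python3 look.py w5 sleeve_yellow
```

```text
7.55 [0.4575771  0.16030112 0.01526389] [-3.13947532 -0.00610824 -0.00360702] [ 0.04975541 -1.24816029 -0.11283991]
0.74 [287.1, 200.5, 76.5, 92.1] [0.45855242 0.16081885] 0.2 tool shift x,y: [ 0.001  -0.0005]
0.56 [165.0, 225.4, 53.9, 51.5] [0.37219934 0.15445888] 18.7 tool shift x,y: [-0.0854  0.0061]
proj TCP [[323.4500496  240.15727684]]
```

View pics/w5.png

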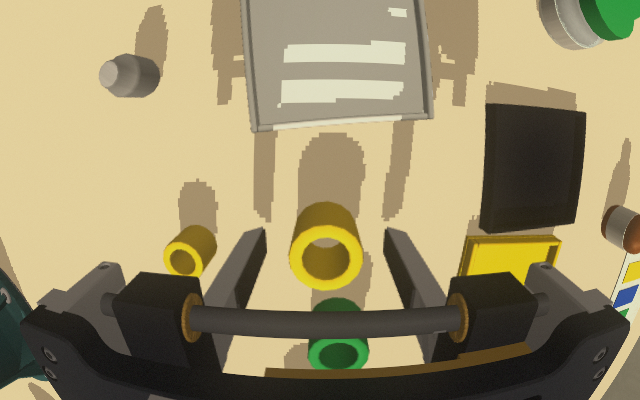

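>>> jog_arm --series '[{"x":0,"y":0,"z":0,"rx":0,"ry":0,"rz":0},{"x":0,"y":0,"z":0,"rx":0,"ry":0,"rz":0},{"x":0,"y":0,"z":0,"rx":0,"ry":0,"rz":0},{"x":0,"y":0,"z":0,"rx":0,"ry":0,"rz":0},{"x":0,"y":0,"z":0,"rx":0,"ry":0,"rz":0},{"x":0,"y":0,"z":0,"rx":0,"ry":0,"rz":0}]' --claw 0.3

```text
time: 8.15
tool_pos: [0.4608, 0.1611, 0.0198]
ee_rot: [-3.138, -0.013, -0.004]
wrist_force: [0.1, -0.2, -0.2]
width: 0.0407
```

>>> jog_arm --series '[{"x":0,"y":0,"z":-0.015,"rx":0,"ry":0,"rz":0},{"x":0,"y":0,"z":-0.03,"rx":0,"ry":0,"rz":0},{"x":0,"y":0,"z":-0.03,"rx":0,"ry":0,"rz":0},{"x":0,"y":0,"z":-0.03,"rx":0,"ry":0,"rz":0},{"x":0,"y":0,"z":-0.01,"rx":0,"ry":0,"rz":0},{"x":0,"y":0,"z":0,"rx":0,"ry":0,"rz":0}]'

```text
time: 8.65
tool_pos: [0.4562, 0.1599, 0.1353]
ee_rot: [-3.14, -0.004, -0.004]
wrist_force: [0.1, -0.2, 0.1]
width: 0.0409
```

```bash
python3 look.py w6 sleeve_yellow
```

```text
8.65 [0.45615584 0.1598703  0.13530085] [-3.13994292 -0.00411798 -0.00358959] [ 0.06818256 -0.19176821  0.06672651]
0.97 [221.2, 181.5, 33.0, 36.7] [0.37121655 0.15388692] 9.0 tool shift x,y: [-0.0849  0.0063]
0.94 [289.9, 199.6, 71.6, 88.2] [0.45824096 0.10680858] 17.4 tool shift x,y: [0.0023 0.0531]
proj TCP [[323.41630109 240.16297455]]
```

View pics/w6.png

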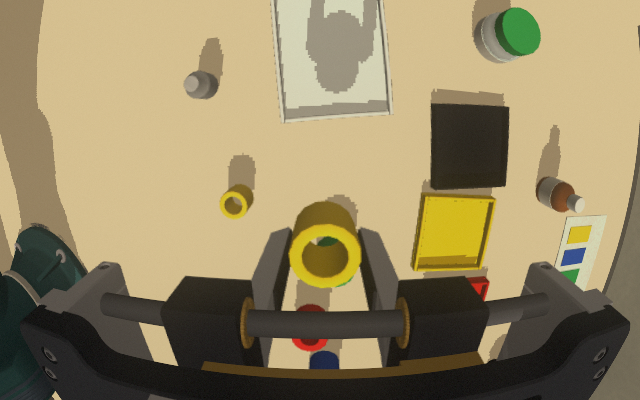

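Run:
```python
from h import *
p=cams.snapshot("wrist"); o=robot.get_obs()["tool_pos"]
for z in (.112,.116,.120): print(fitbox("sleeve_yellow",p,[289.9,199.6,71.6,88.2],True,z),o)
```

```text
(array([0.45631542, 0.15942149]), np.float64(1.499479189996208)) [0.45407114 0.15940301 0.13148514]
(array([0.45630361, 0.1612653 ]), np.float64(2.460437705561475)) [0.45407114 0.15940301 0.13148514]
(array([0.45629195, 0.16310769]), np.float64(3.471776408856414)) [0.45407114 0.15940301 0.13148514]
```

>>> jog_arm --series '[{"x":0,"y":0.02,"z":-0.005,"rx":0,"ry":0,"rz":0},{"x":0.001,"y":0.04,"z":0,"rx":0,"ry":0,"rz":0},{"x":0.001,"y":0.04,"z":0,"rx":0,"ry":0,"rz":0},{"x":0.001,"y":0.04,"z":0,"rx":0,"ry":0,"rz":0},{"x":0.001,"y":0.04,"z":0,"rx":0,"ry":0,"rz":0},{"x":0.001,"y":0.04,"z":0,"rx":0,"ry":0,"rz":0},{"x":0.001,"y":0.04,"z":0,"rx":0,"ry":0,"rz":0},{"x":0.001,"y":0.04,"z":0,"rx":0,"ry":0,"rz":0},{"x":0.001,"y":0.04,"z":0,"rx":0,"ry":0,"rz":0},{"x":0.001,"y":0.04,"z":0,"rx":0,"ry":0,"rz":0},{"x":0.001,"y":0.04,"z":0,"rx":0,"ry":0,"rz":0},{"x":0.001,"y":0.03,"z":0,"rx":0,"ry":0,"rz":0}]'

```text
time: 9.8
tool_pos: [0.45, -0.2991, 0.1013]
ee_rot: [-3.122, 0.049, 0.011]
wrist_force: [0.5, 0.3, -1.0]
width: 0.041
```

>>> jog_arm --series '[{"x":0,"y":0,"z":0,"rx":0,"ry":0,"rz":0},{"x":0,"y":0,"z":0,"rx":0,"ry":0,"rz":0}]'

```text
time: 9.97
tool_pos: [0.4465, -0.3039, 0.0948]
ee_rot: [-3.118, 0.058, 0.003]
wrist_force: [-0.1, 0.4, -1.0]
width: 0.041
```

>>> jog_arm --series '[{"x":0.01,"y":0.015,"z":-0.03,"rx":-1.3,"ry":3.3,"rz":0},{"x":0.01,"y":0.015,"z":-0.015,"rx":0,"ry":0,"rz":0},{"x":0,"y":0,"z":0,"rx":0,"ry":0,"rz":0}]'

```text
time: 10.22
tool_pos: [0.4654, -0.3298, 0.1305]
ee_rot: [-3.129, 0.011, 0.004]
wrist_force: [0.1, 0.5, -0.6]
width: 0.041
```

>>> jog_arm --series '[{"x":0.002,"y":0.014,"z":0,"rx":-0.7,"ry":0.6,"rz":0},{"x":0,"y":0,"z":0,"rx":0,"ry":0,"rz":0}]'

```text
time: 10.38
tool_pos: [0.4672, -0.3415, 0.1281]
ee_rot: [-3.139, 0.002, 0.007]
wrist_force: [0.2, -1.0, -0.6]
width: 0.0409
```

```bash
python3 look.py w7 gauge;  python3 - <<'E'
from h import *
p=cams.snapshot("side");cv2.imwrite("pics/s7.png",cv2.resize(p["img"][90:230,330:470,::-1],None,fx=4,fy=4))
p=cams.snapshot("top");cv2.imwrite("pics/t7.png",p["img"][:,:,::-1])
E
```

```text
10.3833 [ 0.46722147 -0.34151094  0.12808538] [-3.13881957e+00  2.08960467e-03  6.93293566e-03] [ 0.19243108 -0.9822025  -0.63639415]
0.92 [288.6, 154.7, 74.2, 68.5] [ 0.46887228 -0.34099027] 5.9 tool shift x,y: [ 0.0017 -0.0005]
proj TCP [[323.43164285 240.14373139]]
```

View pics/w7.png

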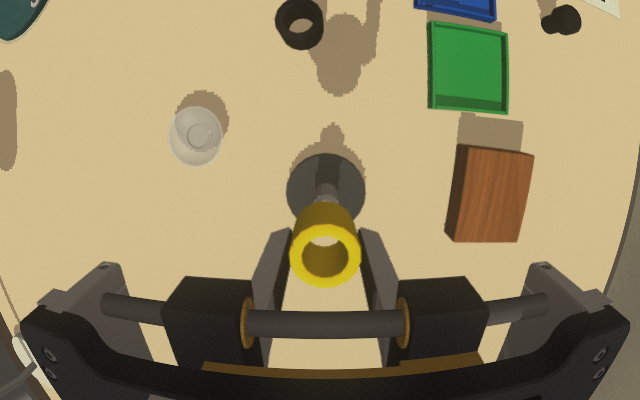

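View pics/s7.png

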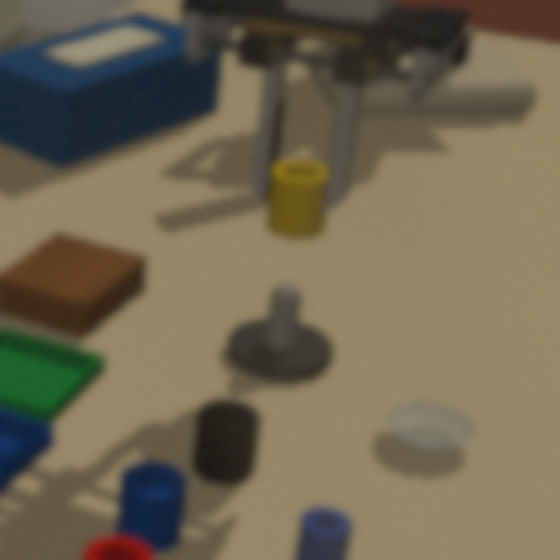

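View pics/t7.png

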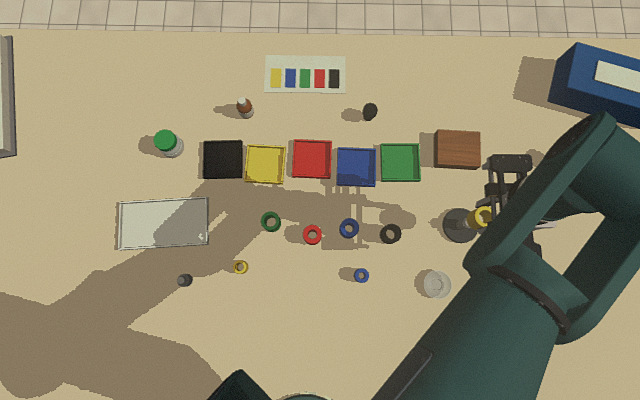

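>>> jog_arm --series '[{"x":0,"y":0.0025,"z":0.01,"rx":-0.2,"ry":0,"rz":0},{"x":-0.001,"y":0,"z":0.012,"rx":0,"ry":0,"rz":0},{"x":-0.001,"y":0,"z":0.012,"rx":0,"ry":0,"rz":0},{"x":0,"y":0,"z":0,"rx":0,"ry":0,"rz":0}]'

```text
time: 10.92
tool_pos: [0.4643, -0.3406, 0.0902]
ee_rot: [-3.139, 0.004, 0.009]
wrist_force: [-0.8, 1.2, -1.3]
width: 0.0408
```

>>> jog_arm --series '[{"x":0.003,"y":0.0035,"z":0.004,"rx":0,"ry":0.2,"rz":0.5},{"x":0,"y":0,"z":0,"rx":0,"ry":0,"rz":0}]'

```text
time: 11.08
tool_pos: [0.4666, -0.3432, 0.0837]
ee_rot: [-3.137, 0.003, -0.0]
wrist_force: [-0.4, -0.9, -0.8]
width: 0.041
```

```bash
python3 look.py w8 gauge
```

```text
11.0833 [ 0.46657021 -0.34319266  0.08373863] [-3.13681472e+00  2.58886981e-03 -2.05480624e-04] [-0.38866932 -0.88867178 -0.76877064]
0.81 [283.5, 162.1, 88.1, 83.7] [ 0.46974123 -0.34473326] 4.2 tool shift x,y: [0.0032 0.0015]
proj TCP [[323.41793377 240.17745878]]
```

View pics/w8.png

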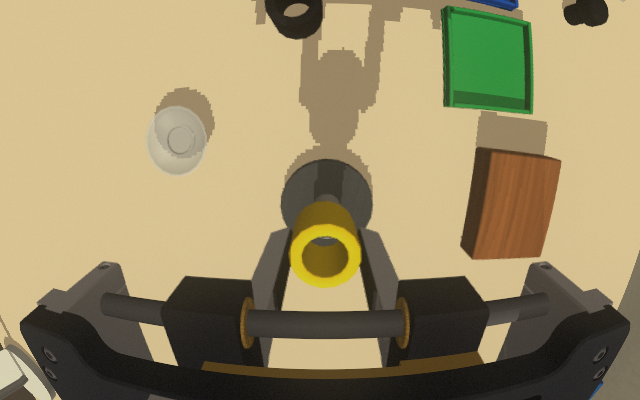

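>>> jog_arm --series '[{"x":0.001,"y":0.001,"z":0.006,"rx":-0.2,"ry":0.2,"rz":0},{"x":0,"y":0,"z":0.006,"rx":0,"ry":0,"rz":0},{"x":0,"y":0,"z":0.006,"rx":0,"ry":0,"rz":0}]'

```text
time: 11.43
tool_pos: [0.4696, -0.3462, 0.0708]
ee_rot: [3.137, -0.007, 0.0]
wrist_force: [-4.0, 4.9, 5.0]
width: 0.0409
```

>>> jog_arm --series '[{"x":-0.0015,"y":-0.002,"z":0.002,"rx":0.2,"ry":-0.4,"rz":0},{"x":0,"y":0,"z":0.005,"rx":0,"ry":0,"rz":0}]'

```text
time: 11.6
tool_pos: [0.4683, -0.3444, 0.0641]
ee_rot: [3.139, -0.001, 0.0]
wrist_force: [-0.1, -0.4, -0.2]
width: 0.0412
```

>>> jog_arm --series '[{"x":-0.0005,"y":0,"z":0.008,"rx":0,"ry":0,"rz":0},{"x":-0.0005,"y":0,"z":0.008,"rx":0,"ry":0,"rz":0},{"x":0,"y":0,"z":0.006,"rx":0,"ry":0,"rz":0}]'

```text
time: 11.85
tool_pos: [0.4677, -0.3446, 0.0399]
ee_rot: [3.138, -0.002, 0.0]
wrist_force: [-0.5, -0.7, -0.5]
width: 0.0411
```

>>> jog_arm --series '[{"x":0,"y":0,"z":0.005,"rx":0,"ry":0,"rz":0},{"x":0,"y":0,"z":0.003,"rx":0,"ry":0,"rz":0}]'

```text
time: 12.02
tool_pos: [0.4669, -0.3439, 0.0312]
ee_rot: [3.14, 0.0, 0.001]
wrist_force: [-6.7, 7.8, 23.8]
width: 0.0408
```

>>> jog_arm --series '[{"x":0,"y":0,"z":0,"rx":0,"ry":0,"rz":0},{"x":0,"y":0,"z":0,"rx":0,"ry":0,"rz":0},{"x":0,"y":0,"z":0,"rx":0,"ry":0,"rz":0}]' --claw 0.55

```text
time: 12.27
tool_pos: [0.4672, -0.3443, 0.0314]
ee_rot: [3.14, -0.0, 0.001]
wrist_force: [-0.2, -0.4, -0.5]
width: 0.051
```

```bash
python3 look.py w9 sleeve_yellow
```

```text
12.2667 [ 0.46723947 -0.34426703  0.03138315] [ 3.13969873e+00 -2.80123808e-04  6.43556050e-04] [-0.23965956 -0.35575801 -0.5232119 ]
0.85 [288.6, 198.0, 73.8, 89.2] [ 0.46854558 -0.34850462] 2.5 tool shift x,y: [0.0013 0.0042]
proj TCP [[323.39703025 240.16876901]]
```

View pics/w9.png

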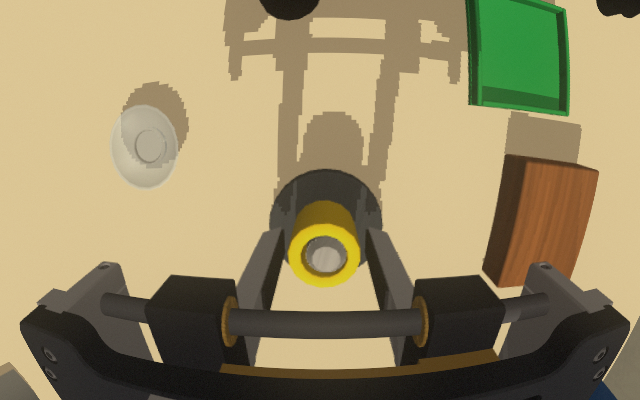

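>>> jog_arm --series '[{"x":0,"y":0,"z":0,"rx":0,"ry":0,"rz":0},{"x":0,"y":0,"z":0,"rx":0,"ry":0,"rz":0},{"x":0,"y":0,"z":0,"rx":0,"ry":0,"rz":0},{"x":0,"y":0,"z":-0.008,"rx":0,"ry":0,"rz":0},{"x":0.001,"y":0,"z":-0.012,"rx":0,"ry":0,"rz":0},{"x":0.001,"y":0,"z":-0.015,"rx":0,"ry":0,"rz":0},{"x":0.001,"y":0,"z":-0.015,"rx":0,"ry":0,"rz":0}]' --claw 0.3

```text
time: 12.95
tool_pos: [0.4683, -0.3427, 0.0794]
ee_rot: [-3.138, 0.006, 0.0]
wrist_force: [-0.1, -0.2, -1.2]
width: 0.0408
```

>>> jog_arm --series '[{"x":0,"y":0,"z":-0.03,"rx":0,"ry":0,"rz":0},{"x":0,"y":-0.01,"z":-0.025,"rx":0,"ry":0,"rz":0},{"x":0.012,"y":-0.03,"z":-0.005,"rx":0,"ry":0,"rz":0},{"x":0.012,"y":-0.04,"z":0,"rx":0,"ry":0,"rz":0},{"x":0.012,"y":-0.04,"z":0,"rx":0,"ry":0,"rz":0},{"x":0.012,"y":-0.04,"z":0,"rx":0,"ry":0,"rz":0},{"x":0.012,"y":-0.04,"z":0,"rx":0,"ry":0,"rz":0},{"x":0.012,"y":-0.04,"z":0,"rx":0,"ry":0,"rz":0},{"x":0.012,"y":-0.04,"z":0,"rx":0,"ry":0,"rz":0},{"x":0.012,"y":-0.04,"z":0,"rx":0,"ry":0,"rz":0},{"x":0.012,"y":-0.04,"z":0,"rx":0,"ry":0,"rz":0},{"x":0.01,"y":-0.03,"z":0,"rx":0,"ry":0,"rz":0}]'

```text
time: 13.95
tool_pos: [0.5907, 0.0447, 0.1624]
ee_rot: [3.134, -0.011, -0.015]
wrist_force: [0.5, 0.1, -0.8]
width: 0.0409
```

```bash
python3 look.py w10 tray_yellow
```

```text
13.95 [0.59074999 0.04467144 0.16241928] [ 3.13379096 -0.01133979 -0.01549023] [ 0.49181654  0.09150449 -0.81481248]
0.75 [293.0, 82.2, 86.2, 84.4] [0.60699045 0.10802334] 0.3 tool shift x,y: [ 0.0156 -0.0635]
proj TCP [[323.37289371 240.20842944]]
```

View pics/w10.png

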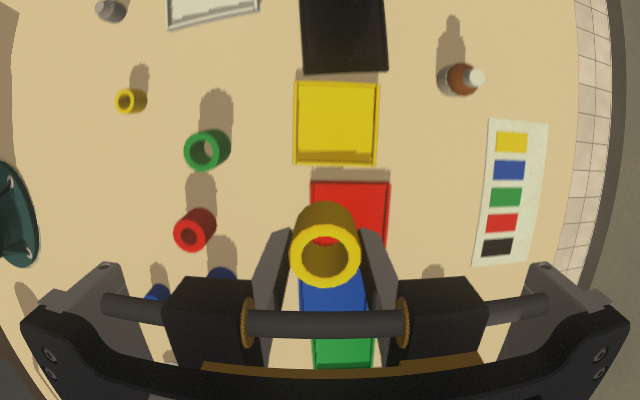

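>>> jog_arm --series '[{"x":0.005,"y":-0.02,"z":0.01,"rx":0.4,"ry":-0.6,"rz":-0.9},{"x":0.005,"y":-0.025,"z":0.02,"rx":0,"ry":0,"rz":0},{"x":0.001,"y":-0.017,"z":0.025,"rx":0,"ry":0,"rz":0},{"x":-0.001,"y":0,"z":0.02,"rx":0,"ry":0,"rz":0},{"x":-0.001,"y":0,"z":0.015,"rx":0,"ry":0,"rz":0}]'

```text
time: 14.47
tool_pos: [0.6055, 0.1095, 0.0805]
ee_rot: [3.139, -0.016, 0.007]
wrist_force: [-0.5, -0.6, -1.1]
width: 0.0407
```

>>> jog_arm --series '[{"x":-0.001,"y":0.002,"z":0.015,"rx":0,"ry":-0.9,"rz":0},{"x":-0.002,"y":0,"z":0.015,"rx":0,"ry":0,"rz":0},{"x":-0.001,"y":0,"z":0.012,"rx":0,"ry":0,"rz":0},{"x":0,"y":0,"z":0,"rx":0,"ry":0,"rz":0}]'

```text
time: 14.8
tool_pos: [0.599, 0.1037, 0.0342]
ee_rot: [3.137, 0.009, 0.005]
wrist_force: [-1.1, -0.1, -2.0]
width: 0.0407
```

>>> jog_arm --series '[{"x":0.006,"y":-0.003,"z":0.003,"rx":0,"ry":0.5,"rz":0},{"x":0,"y":0,"z":0.004,"rx":0,"ry":0,"rz":0}]'

```text
time: 14.97
tool_pos: [0.6064, 0.1055, 0.0282]
ee_rot: [3.137, -0.002, 0.003]
wrist_force: [0.6, -0.2, -0.8]
width: 0.0409
```

>>> jog_arm --series '[{"x":0,"y":0,"z":0.003,"rx":0,"ry":0,"rz":0},{"x":0,"y":0,"z":0.002,"rx":0,"ry":0,"rz":0}]'

```text
time: 15.13
tool_pos: [0.6079, 0.1051, 0.0242]
ee_rot: [3.137, -0.005, 0.003]
wrist_force: [-0.5, -0.5, -0.0]
width: 0.0411
```

>>> jog_arm --series '[{"x":-0.001,"y":0,"z":0.002,"rx":0,"ry":0,"rz":0},{"x":0,"y":0,"z":0,"rx":0,"ry":0,"rz":0}]'

```text
time: 15.3
tool_pos: [0.608, 0.105, 0.0235]
ee_rot: [3.137, -0.008, 0.003]
wrist_force: [-1.2, -0.7, -0.5]
width: 0.0407
```

>>> jog_arm --series '[{"x":0,"y":0,"z":0,"rx":0,"ry":0,"rz":0},{"x":0,"y":0,"z":0,"rx":0,"ry":0,"rz":0},{"x":0,"y":0,"z":0,"rx":0,"ry":0,"rz":0},{"x":0,"y":0,"z":-0.015,"rx":0,"ry":0,"rz":0},{"x":0,"y":0,"z":-0.03,"rx":0,"ry":0,"rz":0},{"x":0,"y":0,"z":-0.035,"rx":0,"ry":0,"rz":0},{"x":0,"y":0,"z":-0.03,"rx":0,"ry":0,"rz":0}]' --claw 0.6

```text
time: 15.88
tool_pos: [0.6015, 0.1054, 0.1281]
ee_rot: [3.135, 0.01, 0.003]
wrist_force: [0.3, -0.2, 1.1]
width: 0.0561
```

```bash
python3 look.py w11 sleeve_blue
python3 - <<'E'
from h import *
p=cams.snapshot("top")
cv2.imwrite("pics/t11.png",p["img"][:,:,::-1])
for n in ["sleeve_blue"]:
    for d in cams.look_for(n,p)[:2]: print(d, fitbox(n,p,d["bbox"]))
E
```

```text
15.8833 [0.60149971 0.10535314 0.12809451] [3.13529011 0.01043044 0.00315788] [ 0.32367034 -0.15066104  1.1256429 ]
0.53 [144.8, 343.4, 3.5, 7.1] [ 0.33788845 -0.13430823] 18.4 tool shift x,y: [-0.2644  0.2388]
proj TCP [[323.43220172 240.15941528]]
{'bbox': [339.9, 217.6, 19.8, 20.3], 'p': 0.8} (array([ 0.45328352, -0.09114333]), np.float64(0.32468332439280445))
{'bbox': [355.2, 265.7, 16.0, 16.8], 'p': 0.71} (array([ 0.35263291, -0.12032238]), np.float64(2.8508359724235106))
```

View pics/w11.png

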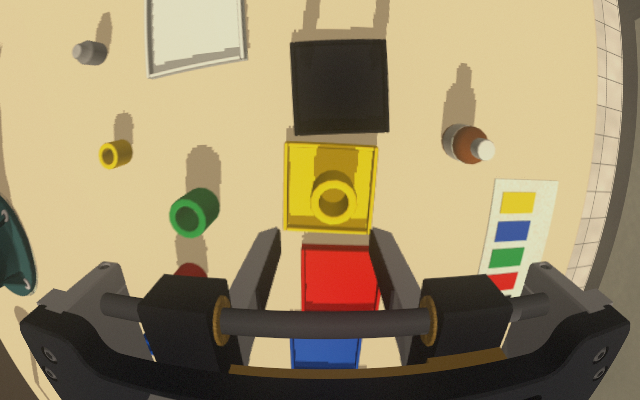

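View pics/t11.png

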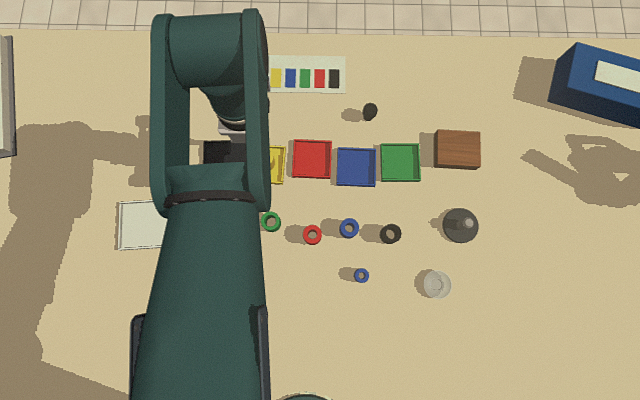

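>>> jog_arm --series '[{"x":-0.015,"y":0.015,"z":-0.005,"rx":0,"ry":0,"rz":0},{"x":-0.03,"y":0.03,"z":-0.003,"rx":0,"ry":0,"rz":0},{"x":-0.03,"y":0.035,"z":-0.003,"rx":0,"ry":0,"rz":0},{"x":-0.03,"y":0.035,"z":-0.003,"rx":0,"ry":0,"rz":0},{"x":-0.025,"y":0.035,"z":-0.003,"rx":0,"ry":0,"rz":0},{"x":-0.015,"y":0.03,"z":0,"rx":0,"ry":0,"rz":0},{"x":0,"y":0.005,"z":0,"rx":0,"ry":0,"rz":0}]' --claw 0.8

```text
time: 16.67
tool_pos: [0.4528, -0.0734, 0.1299]
ee_rot: [3.139, 0.035, 0.012]
wrist_force: [1.2, 0.1, -0.1]
width: 0.0749
```

```bash
python3 look.py w12 sleeve_blue
```

```text
16.6667 [ 0.45277046 -0.0734088   0.12994042] [3.13860606 0.03534188 0.01154449] [ 1.17003715  0.07357682 -0.14635221]
0.86 [217.1, 210.9, 34.1, 36.9] [ 0.3573581  -0.11335015] 8.5 tool shift x,y: [-0.0959  0.0387]
0.8 [309.4, 183.2, 41.8, 53.9] [ 0.45589539 -0.08891651] 2.2 tool shift x,y: [0.0029 0.0155]
proj TCP [[323.36120769 240.11616969]]
```

View pics/w12.png

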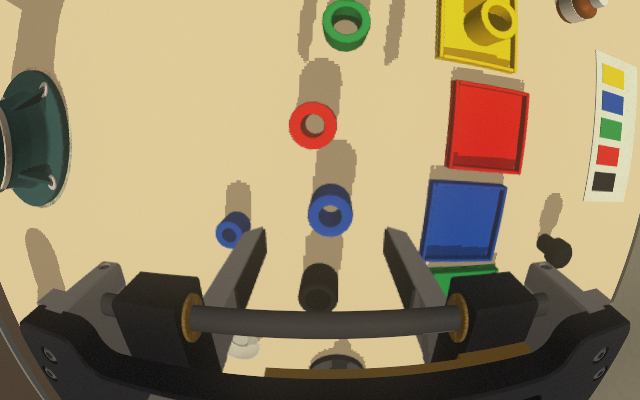

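>>> jog_arm --series '[{"x":0.002,"y":0.014,"z":0,"rx":0.2,"ry":2,"rz":0.7},{"x":0,"y":0,"z":0.015,"rx":0,"ry":0,"rz":0},{"x":-0.001,"y":0,"z":0.015,"rx":0,"ry":0,"rz":0},{"x":-0.001,"y":0,"z":0.015,"rx":0,"ry":0,"rz":0},{"x":-0.001,"y":0,"z":0.015,"rx":0,"ry":0,"rz":0}]'

```text
time: 17.18
tool_pos: [0.4588, -0.08, 0.0666]
ee_rot: [-3.134, -0.006, 0.004]
wrist_force: [0.3, -0.2, 1.0]
width: 0.0752
```

```bash
python3 look.py w13 sleeve_blue
```

```text
17.1833 [ 0.45880004 -0.08000618  0.06656357] [-3.13424856 -0.00561108  0.0042674 ] [ 0.32080187 -0.21185389  0.97764692]
0.85 [289.8, 195.2, 56.8, 68.3] [ 0.45518497 -0.08896255] 1.4 tool shift x,y: [-0.0037  0.0089]
0.57 [177.2, 232.3, 47.3, 44.2] [ 0.35610905 -0.1147472 ] 11.9 tool shift x,y: [-0.1029  0.0343]
proj TCP [[323.40686863 240.15718667]]
```

View pics/w13.png

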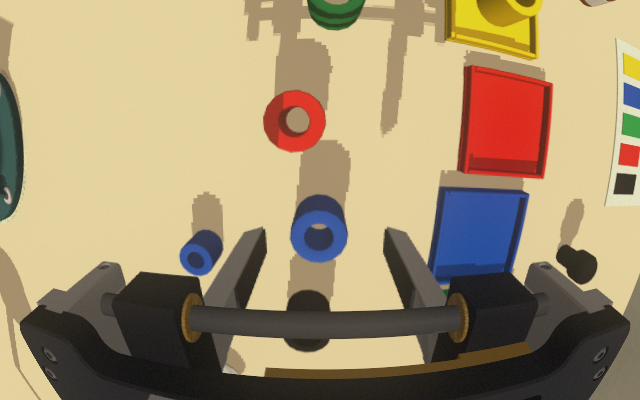

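>>> jog_arm --series '[{"x":-0.004,"y":0.0085,"z":0,"rx":-0.4,"ry":-0.3,"rz":0.2},{"x":-0.001,"y":0,"z":0.012,"rx":0,"ry":0,"rz":0},{"x":-0.001,"y":0,"z":0.012,"rx":0,"ry":0,"rz":0}]'

```text
time: 17.53
tool_pos: [0.4535, -0.0871, 0.0423]
ee_rot: [-3.141, 0.003, 0.005]
wrist_force: [0.5, -0.1, -0.4]
width: 0.0752
```

>>> jog_arm --series '[{"x":0.001,"y":0.001,"z":0.01,"rx":0,"ry":0.2,"rz":0},{"x":0,"y":0,"z":0.01,"rx":0,"ry":0,"rz":0},{"x":0,"y":0,"z":0.005,"rx":0,"ry":0,"rz":0}]'

```text
time: 17.78
tool_pos: [0.4562, -0.0883, 0.0175]
ee_rot: [3.141, -0.003, 0.007]
wrist_force: [0.2, 0.3, -0.8]
width: 0.0751
```

```bash
python3 look.py w14 sleeve_blue
```

```text
17.7833 [ 0.45616086 -0.08825423  0.01747706] [ 3.14055106e+00 -2.79265877e-03  6.94670886e-03] [ 0.1608387  0.2790273 -0.7592475]
0.77 [286.0, 203.1, 69.9, 87.8] [ 0.45479871 -0.08927978] 2.9 tool shift x,y: [-0.0014  0.001 ]
0.76 [155.1, 246.1, 50.7, 32.5] [ 0.3581063  -0.10635715] 27.2 tool shift x,y: [-0.0982  0.0174]
proj TCP [[323.42595341 240.14381721]]
```

View pics/w14.png

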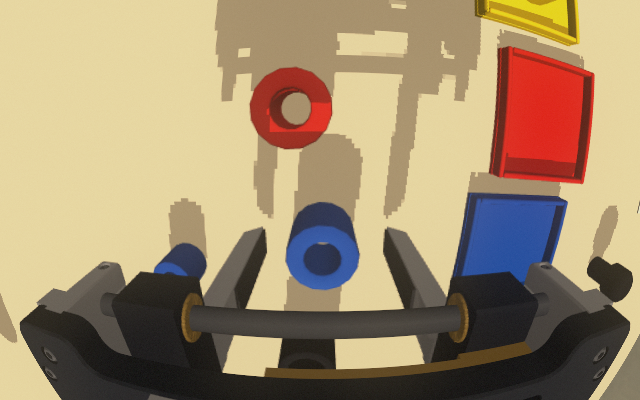

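>>> jog_arm --series '[{"x":-0.001,"y":0.001,"z":0.002,"rx":0,"ry":0,"rz":0},{"x":0,"y":0,"z":0.001,"rx":0,"ry":0,"rz":0},{"x":0,"y":0,"z":0,"rx":0,"ry":0,"rz":0},{"x":0,"y":0,"z":0,"rx":0,"ry":0,"rz":0},{"x":0,"y":0,"z":0,"rx":0,"ry":0,"rz":0},{"x":0,"y":0,"z":0,"rx":0,"ry":0,"rz":0}]' --claw 0.3

```text
time: 18.38
tool_pos: [0.457, -0.09, 0.0172]
ee_rot: [3.139, -0.007, 0.007]
wrist_force: [0.1, -0.2, -0.1]
width: 0.0413
```

>>> jog_arm --series '[{"x":0,"y":0,"z":-0.015,"rx":0,"ry":0,"rz":0},{"x":0,"y":0,"z":-0.03,"rx":0,"ry":0,"rz":0},{"x":0,"y":0,"z":-0.035,"rx":0,"ry":0,"rz":0},{"x":0,"y":0.01,"z":-0.03,"rx":0,"ry":0,"rz":0},{"x":0.002,"y":0.03,"z":-0.012,"rx":0,"ry":0,"rz":0},{"x":0.003,"y":0.04,"z":-0.003,"rx":0,"ry":0,"rz":0},{"x":0.003,"y":0.04,"z":-0.003,"rx":0,"ry":0,"rz":0},{"x":0.003,"y":0.04,"z":-0.003,"rx":0,"ry":0,"rz":0},{"x":0.003,"y":0.04,"z":-0.003,"rx":0,"ry":0,"rz":0},{"x":0.003,"y":0.03,"z":-0.003,"rx":0,"ry":0,"rz":0},{"x":0.002,"y":0.01,"z":0,"rx":0,"ry":0,"rz":0}]'

```text
time: 19.3
tool_pos: [0.477, -0.3362, 0.1616]
ee_rot: [3.137, -0.007, 0.016]
wrist_force: [-0.8, -0.6, -0.4]
width: 0.0414
```

>>> jog_arm --series '[{"x":-0.009,"y":0.008,"z":0.02,"rx":0.2,"ry":-0.4,"rz":0.9},{"x":0,"y":0,"z":0.025,"rx":0,"ry":0,"rz":0},{"x":-0.001,"y":0,"z":0.015,"rx":0,"ry":0,"rz":0},{"x":-0.001,"y":0,"z":0.005,"rx":0,"ry":0,"rz":0}]'

```text
time: 19.63
tool_pos: [0.4675, -0.3495, 0.0966]
ee_rot: [3.137, -0.005, -0.005]
wrist_force: [0.2, -0.0, -1.3]
width: 0.0413
```

>>> jog_arm --series '[{"x":0,"y":-0.005,"z":0.006,"rx":0.2,"ry":-0.2,"rz":-0.2},{"x":0,"y":0,"z":0.002,"rx":0,"ry":0,"rz":0}]'

```text
time: 19.8
tool_pos: [0.4668, -0.3424, 0.0866]
ee_rot: [-3.139, 0.001, -0.001]
wrist_force: [-0.2, 0.2, -1.7]
width: 0.0413
```

```bash
python3 look.py w15 gauge
```

```text
19.8 [ 0.46677453 -0.34236226  0.08660498] [-3.13877913e+00  1.33670331e-03 -1.30989865e-03] [-0.17792822  0.15032741 -1.65907413]
0.67 [282.2, 158.4, 92.4, 70.8] [ 0.47076751 -0.33580232] 11.0 tool shift x,y: [ 0.004  -0.0066]
proj TCP [[323.43663585 240.10388699]]
```

View pics/w15.png

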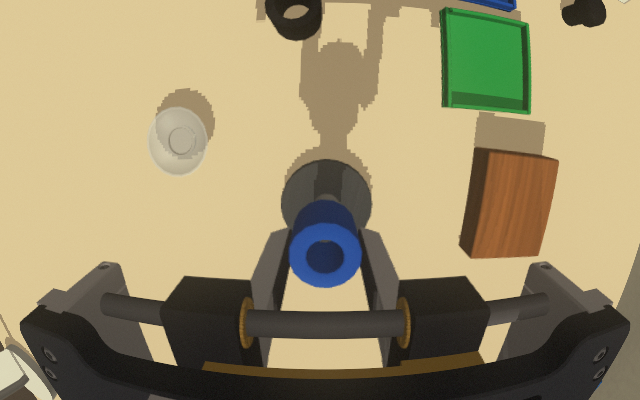

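>>> jog_arm --series '[{"x":0.001,"y":0.002,"z":0.005,"rx":-0.1,"ry":0,"rz":0},{"x":0,"y":0,"z":0.004,"rx":0,"ry":0,"rz":0}]'

```text
time: 20.07
tool_pos: [0.4702, -0.3461, 0.0816]
ee_rot: [3.136, -0.005, -0.0]
wrist_force: [0.1, -0.3, -1.0]
width: 0.0417
```

>>> jog_arm --series '[{"x":-0.0025,"y":-0.002,"z":0.003,"rx":0.3,"ry":-0.3,"rz":0},{"x":0,"y":0,"z":0.004,"rx":0,"ry":0,"rz":0}]'

```text
time: 20.23
tool_pos: [0.4686, -0.3444, 0.0756]
ee_rot: [3.14, -0.001, 0.001]
wrist_force: [0.4, -0.2, -0.1]
width: 0.0418
```

>>> jog_arm --series '[{"x":-0.0005,"y":0,"z":0.004,"rx":0,"ry":0,"rz":0}]'

```text
time: 20.32
tool_pos: [0.4684, -0.3447, 0.0718]
ee_rot: [3.139, -0.002, 0.001]
wrist_force: [-1.2, -1.6, 4.8]
width: 0.0418
```

>>> jog_arm --series '[{"x":0,"y":0,"z":0.003,"rx":0,"ry":0,"rz":0}]'

```text
time: 20.4
tool_pos: [0.4684, -0.3456, 0.0708]
ee_rot: [3.137, -0.002, 0.001]
wrist_force: [-4.0, 2.5, 18.3]
width: 0.041
```

>>> jog_arm --series '[{"x":-0.001,"y":-0.001,"z":0,"rx":0.2,"ry":-0.1,"rz":0},{"x":0,"y":0,"z":0.003,"rx":0,"ry":0,"rz":0}]'

```text
time: 20.57
tool_pos: [0.4683, -0.3459, 0.0709]
ee_rot: [3.137, -0.004, 0.0]
wrist_force: [-4.3, 2.3, 17.5]
width: 0.0416
```

>>> jog_arm --series '[{"x":-0.0025,"y":-0.003,"z":-0.001,"rx":0.2,"ry":-0.2,"rz":0},{"x":0,"y":0,"z":0.003,"rx":0,"ry":0,"rz":0}]'

```text
time: 20.73
tool_pos: [0.4679, -0.3451, 0.0712]
ee_rot: [3.135, -0.007, -0.0]
wrist_force: [-0.2, -0.3, 7.8]
width: 0.0415
```

>>> jog_arm --series '[{"x":-0.0005,"y":0,"z":0.003,"rx":0.2,"ry":-0.3,"rz":0},{"x":-0.0005,"y":0,"z":0.003,"rx":0,"ry":0,"rz":0}]'

```text
time: 20.9
tool_pos: [0.4682, -0.3458, 0.0708]
ee_rot: [3.136, -0.005, 0.0]
wrist_force: [-3.7, 3.1, 16.3]
width: 0.0415
```

```bash
python3 look.py w16 sleeve_blue;  python3 - <<'E'
from h import *
p=cams.snapshot("side");cv2.imwrite("pics/s16.png",cv2.resize(p["img"][90:230,330:470,::-1],None,fx=4,fy=4))
E
```

```text
20.9 [ 0.46815489 -0.34575715  0.07076245] [ 3.13553815e+00 -5.24812600e-03  3.02029763e-05] [-3.70876     3.06842282 16.25227654]
0.79 [286.4, 199.9, 76.6, 87.4] [ 0.46918149 -0.36926949] 10.0 tool shift x,y: [0.001  0.0235]
0.71 [276.5, 158.3, 96.3, 68.1] [ 0.46907349 -0.32598713] 17.9 tool shift x,y: [ 0.0009 -0.0198]
proj TCP [[323.37393777 240.15283714]]
```

View pics/w16.png

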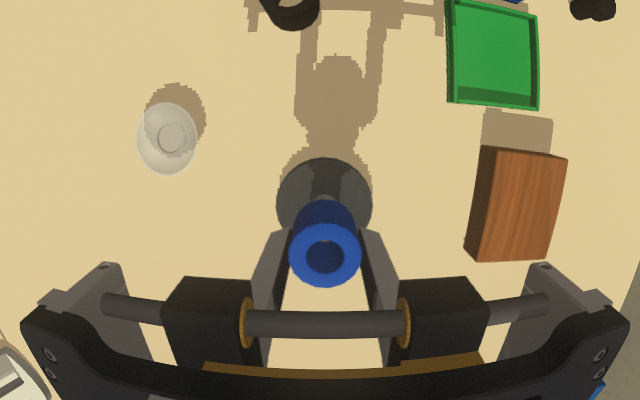

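View pics/s16.png

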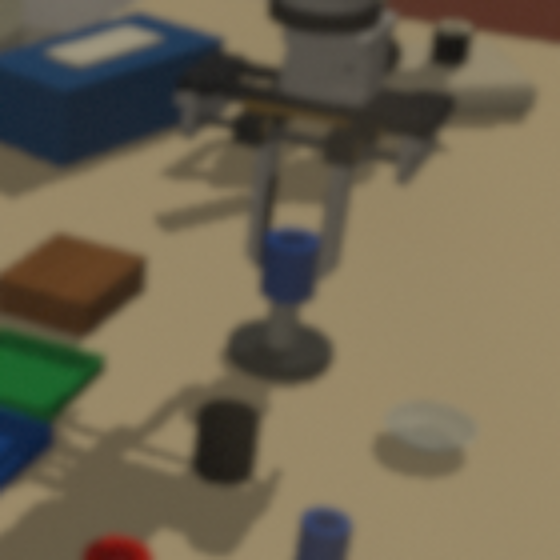

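>>> jog_arm --series '[{"x":0,"y":0,"z":-0.015,"rx":0,"ry":0,"rz":0},{"x":0,"y":0,"z":-0.03,"rx":0,"ry":0,"rz":0},{"x":0,"y":-0.02,"z":-0.025,"rx":0,"ry":0,"rz":0},{"x":0,"y":-0.04,"z":0,"rx":0,"ry":0,"rz":0},{"x":0,"y":-0.04,"z":0,"rx":0,"ry":0,"rz":0},{"x":0,"y":-0.04,"z":0,"rx":0,"ry":0,"rz":0},{"x":0,"y":-0.04,"z":0,"rx":0,"ry":0,"rz":0},{"x":0,"y":-0.04,"z":0,"rx":0,"ry":0,"rz":0},{"x":0,"y":-0.04,"z":0,"rx":0,"ry":0,"rz":0},{"x":0,"y":-0.04,"z":0,"rx":0,"ry":0,"rz":0},{"x":0,"y":-0.04,"z":0,"rx":0,"ry":0,"rz":0},{"x":0,"y":-0.04,"z":0,"rx":0,"ry":0,"rz":0}]'

```text
time: 22.05
tool_pos: [0.4612, 0.0446, 0.1312]
ee_rot: [-3.138, 0.015, -0.016]
wrist_force: [1.0, -0.2, -0.4]
width: 0.0417
```

>>> jog_arm --series '[{"x":0,"y":-0.04,"z":0,"rx":0,"ry":0.8,"rz":-0.9},{"x":0,"y":-0.04,"z":0,"rx":0,"ry":0,"rz":0},{"x":0,"y":-0.04,"z":0,"rx":0,"ry":0,"rz":0},{"x":0,"y":-0.04,"z":0,"rx":0,"ry":0,"rz":0},{"x":0,"y":-0.04,"z":0,"rx":0,"ry":0,"rz":0}]'

```text
time: 22.47
tool_pos: [0.4552, 0.2525, 0.1258]
ee_rot: [-3.14, 0.011, 0.0]
wrist_force: [1.4, -0.0, -0.2]
width: 0.0417
```

```bash
python3 look.py w17 reject_tray
```

```text
22.4667 [0.45515526 0.25253229 0.12576633] [-3.14004476e+00  1.08092608e-02  1.87165575e-04] [ 1.35261798 -0.00173329 -0.20875819]
0.95 [265.5, 6.1, 127.1, 211.5] [0.45884258 0.33116991] 5.0 tool shift x,y: [ 0.0043 -0.0786]
proj TCP [[323.3602913  240.10469382]]
```

View pics/w17.png

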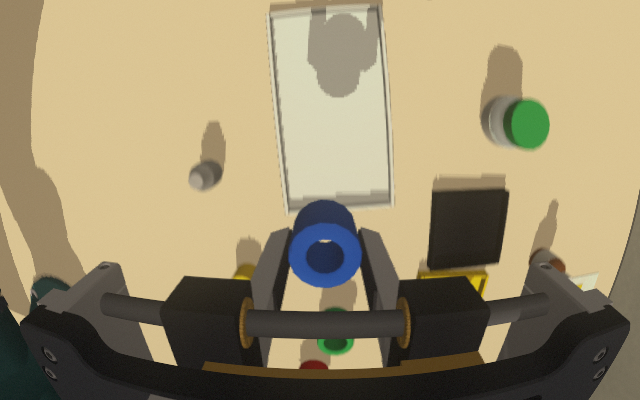

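Run:
```python
from h import *
p=cams.snapshot("wrist")
for uv in [(287,213),(394,207),(266,10),(380,5)]: print(back(p,*uv,.015,True))
print(robot.get_obs()["tool_pos"])
```

```text
[0.41677918 0.23548131 0.015     ]
[0.52305189 0.24294376 0.015     ]
[0.39731368 0.43446173 0.015     ]
[0.50418875 0.44001537 0.015     ]
[0.4549484  0.25295169 0.1253185 ]
```

>>> jog_arm --series '[{"x":0.008,"y":-0.025,"z":0.01,"rx":0,"ry":0.6,"rz":0},{"x":0.002,"y":-0.004,"z":0.02,"rx":0,"ry":0,"rz":0},{"x":-0.001,"y":0,"z":0.025,"rx":0,"ry":0,"rz":0},{"x":-0.002,"y":0,"z":0.02,"rx":0,"ry":0,"rz":0},{"x":-0.001,"y":0,"z":0.005,"rx":0,"ry":0,"rz":0}]'

```text
time: 23.03
tool_pos: [0.4619, 0.278, 0.0418]
ee_rot: [3.139, 0.0, 0.002]
wrist_force: [-0.3, 0.7, -0.5]
width: 0.0416
```

>>> jog_arm --series '[{"x":0.003,"y":-0.003,"z":0.007,"rx":0,"ry":0,"rz":0},{"x":0,"y":0,"z":0.006,"rx":0,"ry":0,"rz":0},{"x":0,"y":0,"z":0.003,"rx":0,"ry":0,"rz":0}]'

```text
time: 23.28
tool_pos: [0.4646, 0.2775, 0.0235]
ee_rot: [3.137, 0.004, -0.002]
wrist_force: [-0.2, 0.3, -1.6]
width: 0.0417
```

>>> jog_arm --series '[{"x":0,"y":0,"z":0.002,"rx":0,"ry":0,"rz":0},{"x":0,"y":0,"z":0.001,"rx":0,"ry":0,"rz":0}]'

```text
time: 23.45
tool_pos: [0.4653, 0.277, 0.0212]
ee_rot: [3.137, 0.003, -0.004]
wrist_force: [-1.0, -0.2, 1.9]
width: 0.0415
```

>>> jog_arm --series '[{"x":0,"y":0,"z":0,"rx":0,"ry":0,"rz":0},{"x":0,"y":0,"z":0,"rx":0,"ry":0,"rz":0},{"x":0,"y":0,"z":0,"rx":0,"ry":0,"rz":0},{"x":0,"y":0,"z":-0.015,"rx":0,"ry":0,"rz":0},{"x":0,"y":0,"z":-0.03,"rx":0,"ry":0,"rz":0},{"x":0,"y":0,"z":-0.035,"rx":0,"ry":0,"rz":0},{"x":0,"y":0,"z":-0.025,"rx":0,"ry":0,"rz":0}]' --claw 0.6

```text
time: 24.03
tool_pos: [0.4632, 0.276, 0.1258]
ee_rot: [3.133, 0.011, -0.004]
wrist_force: [0.5, 0.3, 0.9]
width: 0.0567
```

```bash
python3 look.py w18 sleeve_green
```

```text
24.0333 [0.46316162 0.27600065 0.1257912 ] [ 3.1327807   0.01088216 -0.00353981] [0.52857128 0.26960864 0.93038651]
0.65 [315.3, 339.9, 31.6, 26.9] [0.4703873  0.06821815] 10.7 tool shift x,y: [0.0079 0.2078]
proj TCP [[323.38921474 240.16093271]]
```

View pics/w18.png

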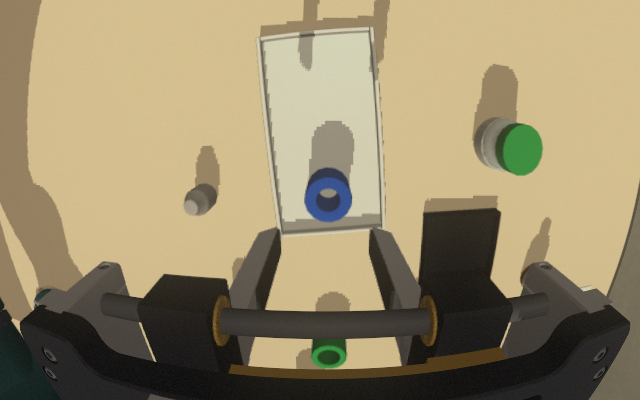

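>>> jog_arm --series '[{"x":0,"y":0.02,"z":-0.003,"rx":0.5,"ry":0.6,"rz":0},{"x":0.001,"y":0.04,"z":-0.003,"rx":0,"ry":0,"rz":0},{"x":0.002,"y":0.04,"z":-0.003,"rx":0,"ry":0,"rz":0},{"x":0.002,"y":0.04,"z":-0.003,"rx":0,"ry":0,"rz":0},{"x":0.001,"y":0.03,"z":0,"rx":0,"ry":0,"rz":0},{"x":0,"y":0.01,"z":0,"rx":0,"ry":0,"rz":0}]' --claw 0.8

```text
time: 24.63
tool_pos: [0.4716, 0.0949, 0.1387]
ee_rot: [-3.136, -0.012, 0.007]
wrist_force: [-0.1, 0.1, 0.5]
width: 0.0749
```

```bash
python3 look.py w19 sleeve_green
```

```text
24.6333 [0.47157207 0.09488241 0.1386982 ] [-3.13581711 -0.01164853  0.00713966] [-0.12168764  0.14696857  0.51049104]
0.9 [294.7, 176.0, 45.8, 51.8] [0.46703866 0.08612467] 0.6 tool shift x,y: [-0.0046  0.0087]
0.62 [428.8, 160.5, 53.8, 50.1] [0.61029215 0.10426604] 0.9 tool shift x,y: [ 0.1388 -0.0084]
proj TCP [[323.40892933 240.12660327]]
```

View pics/w19.png

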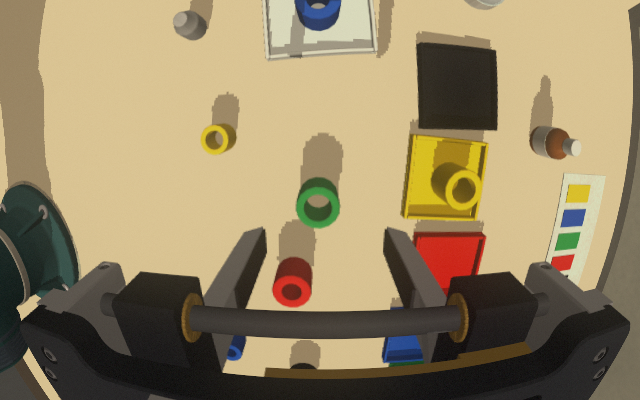

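>>> jog_arm --series '[{"x":-0.005,"y":0.008,"z":0.005,"rx":-0.3,"ry":-0.7,"rz":0.4},{"x":-0.001,"y":0,"z":0.02,"rx":0,"ry":0,"rz":0},{"x":-0.001,"y":0,"z":0.02,"rx":0,"ry":0,"rz":0},{"x":-0.001,"y":0,"z":0.018,"rx":0,"ry":0,"rz":0},{"x":-0.001,"y":0,"z":0.012,"rx":0,"ry":0,"rz":0}]'

```text
time: 25.15
tool_pos: [0.4638, 0.0945, 0.062]
ee_rot: [-3.136, -0.003, 0.005]
wrist_force: [-0.0, -0.7, -0.0]
width: 0.0748
```

```bash
python3 look.py w20 sleeve_green
```

```text
25.15 [0.46378482 0.09451756 0.06204492] [-3.13630151e+00 -2.90540822e-03  5.27987652e-03] [-3.58620464e-04 -6.78658318e-01 -2.33374160e-02]
0.96 [299.3, 194.9, 58.1, 69.0] [0.46726774 0.08728357] 1.8 tool shift x,y: [0.0034 0.0073]
proj TCP [[323.42002047 240.13694197]]
```

>>> jog_arm --series '[{"x":0.003,"y":0.008,"z":0.002,"rx":-0.3,"ry":-0.2,"rz":0.3},{"x":-0.001,"y":0,"z":0.012,"rx":0,"ry":0,"rz":0},{"x":-0.001,"y":0,"z":0.01,"rx":0,"ry":0,"rz":0}]'

```text
time: 25.5
tool_pos: [0.4661, 0.0882, 0.0387]
ee_rot: [3.141, -0.001, 0.004]
wrist_force: [-0.2, 0.4, 0.6]
width: 0.0752
```

>>> jog_arm --series '[{"x":0.001,"y":0.002,"z":0.008,"rx":0,"ry":0,"rz":0.2},{"x":0,"y":0,"z":0.008,"rx":0,"ry":0,"rz":0},{"x":0,"y":0,"z":0.006,"rx":0,"ry":0,"rz":0}]'

```text
time: 25.75
tool_pos: [0.4673, 0.0862, 0.0143]
ee_rot: [3.142, -0.001, 0.0]
wrist_force: [0.3, -0.9, -1.0]
width: 0.0752
```

```bash
python3 look.py w21 sleeve_green
```

```text
25.75 [0.46729295 0.08617636 0.01429487] [ 3.14151526e+00 -1.23781869e-03  5.65288869e-05] [ 0.29013754 -0.86740215 -1.03075725]
0.87 [287.3, 203.5, 73.7, 90.7] [0.46776693 0.08548974] 1.7 tool shift x,y: [0.0005 0.0007]
proj TCP [[323.40022086 240.13511808]]
```

View pics/w21.png

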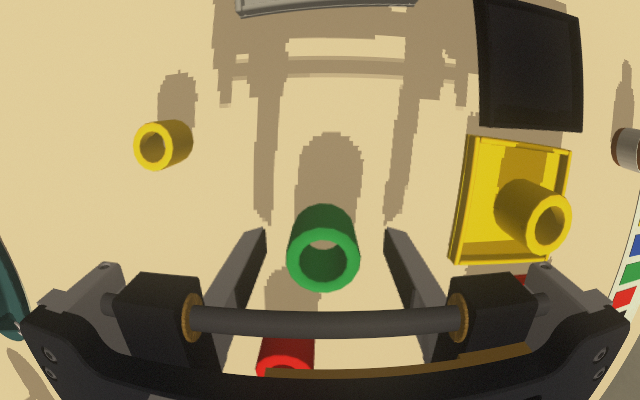

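>>> jog_arm --series '[{"x":0,"y":0.001,"z":0,"rx":0,"ry":0,"rz":0},{"x":0,"y":0,"z":0,"rx":0,"ry":0,"rz":0},{"x":0,"y":0,"z":0,"rx":0,"ry":0,"rz":0},{"x":0,"y":0,"z":0,"rx":0,"ry":0,"rz":0},{"x":0,"y":0,"z":0,"rx":0,"ry":0,"rz":0},{"x":0,"y":0,"z":0,"rx":0,"ry":0,"rz":0}]' --claw 0.3

```text
time: 26.35
tool_pos: [0.4679, 0.0849, 0.0155]
ee_rot: [3.142, -0.002, -0.0]
wrist_force: [-0.2, 0.8, -1.4]
width: 0.041
```

>>> jog_arm --series '[{"x":0,"y":0,"z":-0.015,"rx":0,"ry":0,"rz":0},{"x":0,"y":0,"z":-0.03,"rx":0,"ry":0,"rz":0},{"x":0,"y":0,"z":-0.035,"rx":0,"ry":0,"rz":0},{"x":0,"y":0.01,"z":-0.03,"rx":0,"ry":0,"rz":0},{"x":0,"y":0.03,"z":-0.015,"rx":0,"ry":0,"rz":0},{"x":0,"y":0.04,"z":-0.003,"rx":0,"ry":0,"rz":0},{"x":0,"y":0.04,"z":-0.003,"rx":0,"ry":0,"rz":0},{"x":0,"y":0.04,"z":-0.003,"rx":0,"ry":0,"rz":0},{"x":0,"y":0.04,"z":-0.003,"rx":0,"ry":0,"rz":0},{"x":0,"y":0.04,"z":-0.003,"rx":0,"ry":0,"rz":0},{"x":0,"y":0.04,"z":-0.003,"rx":0,"ry":0,"rz":0},{"x":0,"y":0.04,"z":-0.003,"rx":0,"ry":0,"rz":0}]'

```text
time: 27.35
tool_pos: [0.4685, -0.2401, 0.1695]
ee_rot: [3.141, -0.006, 0.017]
wrist_force: [1.3, 0.1, -0.3]
width: 0.0409
```

>>> jog_arm --series '[{"x":0,"y":0.04,"z":0,"rx":0,"ry":-0.4,"rz":1},{"x":0,"y":0.035,"z":0.01,"rx":0,"ry":0,"rz":0},{"x":0,"y":0.015,"z":0.015,"rx":0,"ry":0,"rz":0},{"x":0,"y":0.003,"z":0.015,"rx":0,"ry":0,"rz":0},{"x":-0.001,"y":0,"z":0.01,"rx":0,"ry":0,"rz":0}]'

```text
time: 27.77
tool_pos: [0.4676, -0.3495, 0.1221]
ee_rot: [3.131, -0.006, -0.013]
wrist_force: [-0.2, 0.2, -1.1]
width: 0.0409
```

>>> jog_arm --series '[{"x":0,"y":-0.005,"z":0.008,"rx":0.6,"ry":-0.3,"rz":-0.7},{"x":-0.001,"y":0,"z":0.015,"rx":0,"ry":0,"rz":0},{"x":-0.001,"y":0,"z":0.01,"rx":0,"ry":0,"rz":0},{"x":0,"y":0,"z":0,"rx":0,"ry":0,"rz":0}]'

```text
time: 28.1
tool_pos: [0.4643, -0.3411, 0.0843]
ee_rot: [-3.135, 0.004, 0.002]
wrist_force: [-0.6, 0.8, -0.8]
width: 0.0407
```

>>> jog_arm --series '[{"x":0.003,"y":0.003,"z":0,"rx":-0.4,"ry":0.2,"rz":0},{"x":0,"y":0,"z":0.003,"rx":0,"ry":0,"rz":0}]'

```text
time: 28.27
tool_pos: [0.4682, -0.3428, 0.082]
ee_rot: [3.14, -0.001, 0.005]
wrist_force: [-0.2, 0.6, -0.9]
width: 0.0406
```

>>> jog_arm --series '[{"x":-0.001,"y":0.001,"z":0.006,"rx":0,"ry":0,"rz":0.2},{"x":-0.0005,"y":0,"z":0.005,"rx":0,"ry":0,"rz":0}]'

```text
time: 28.43
tool_pos: [0.4684, -0.344, 0.0728]
ee_rot: [3.137, -0.004, 0.003]
wrist_force: [0.3, 0.5, -0.3]
width: 0.0411
```

>>> jog_arm --series '[{"x":-0.0005,"y":0,"z":0.005,"rx":0.2,"ry":-0.2,"rz":0.1},{"x":-0.0005,"y":0,"z":0.005,"rx":0,"ry":0,"rz":0}]'

```text
time: 28.6
tool_pos: [0.468, -0.3443, 0.063]
ee_rot: [3.14, -0.002, 0.001]
wrist_force: [0.9, -0.0, -0.4]
width: 0.0411
```

>>> jog_arm --series '[{"x":-0.0005,"y":0,"z":0.008,"rx":0,"ry":0,"rz":0},{"x":-0.0005,"y":0,"z":0.008,"rx":0,"ry":0,"rz":0},{"x":-0.0005,"y":0,"z":0.008,"rx":0,"ry":0,"rz":0}]'

```text
time: 28.85
tool_pos: [0.467, -0.345, 0.0378]
ee_rot: [3.138, -0.004, 0.001]
wrist_force: [-0.2, -0.7, -0.7]
width: 0.041
```

>>> jog_arm --series '[{"x":0.0005,"y":-0.0005,"z":0.006,"rx":0.1,"ry":-0.2,"rz":0},{"x":0,"y":0,"z":0.004,"rx":0,"ry":0,"rz":0}]'

```text
time: 29.02
tool_pos: [0.4669, -0.3443, 0.027]
ee_rot: [3.141, 0.001, 0.0]
wrist_force: [-5.2, 7.5, 27.6]
width: 0.0406
```

Home on the disc (27 N at expected height). Release briefly and view.

>>> jog_arm --series '[{"x":0,"y":0,"z":0,"rx":0,"ry":0,"rz":0},{"x":0,"y":0,"z":0,"rx":0,"ry":0,"rz":0},{"x":0,"y":0,"z":0,"rx":0,"ry":0,"rz":0}]' --claw 0.55

```text
time: 29.27
tool_pos: [0.4673, -0.3446, 0.0272]
ee_rot: [3.141, 0.001, 0.0]
wrist_force: [-0.4, 0.2, 0.7]
width: 0.0515
```

```bash
python3 look.py w22 sleeve_green
```

```text
29.2667 [ 0.46732395 -0.34462322  0.02720335] [3.14058288e+00 5.41444544e-04 1.94566994e-04] [-0.39227455  0.16034913  0.70982906]
0.61 [288.6, 201.8, 70.2, 86.4] [ 0.46757091 -0.34875207] 0.7 tool shift x,y: [0.0002 0.0041]
0.28 [266.7, 169.9, 116.9, 104.1] [ 0.46836577 -0.33166995] 21.4 tool shift x,y: [ 0.001 -0.013]
proj TCP [[323.38688768 240.18915593]]
```

View pics/w22.png

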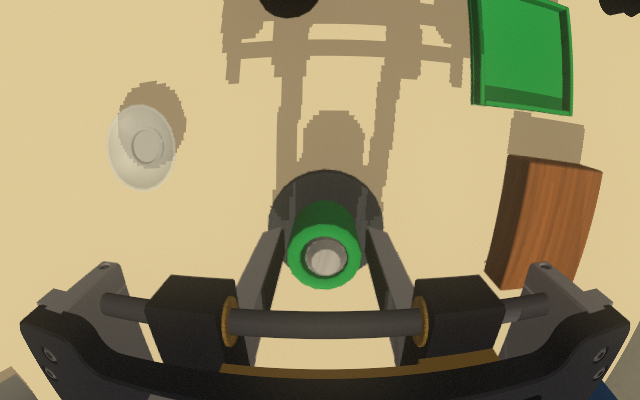

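>>> jog_arm --series '[{"x":0,"y":0,"z":0,"rx":0,"ry":0,"rz":0},{"x":0,"y":0,"z":0,"rx":0,"ry":0,"rz":0},{"x":0,"y":0,"z":0,"rx":0,"ry":0,"rz":0},{"x":0,"y":0,"z":-0.008,"rx":0,"ry":0,"rz":0},{"x":0.001,"y":0,"z":-0.012,"rx":0,"ry":0,"rz":0},{"x":0.001,"y":0,"z":-0.015,"rx":0,"ry":0,"rz":0},{"x":0.001,"y":0,"z":-0.015,"rx":0,"ry":0,"rz":0},{"x":0,"y":0,"z":-0.02,"rx":0,"ry":0,"rz":0}]' --claw 0.3

```text
time: 30.03
tool_pos: [0.4677, -0.343, 0.0957]
ee_rot: [-3.137, 0.009, -0.0]
wrist_force: [0.7, -0.2, -0.5]
width: 0.0409
```

>>> jog_arm --series '[{"x":0,"y":0,"z":-0.02,"rx":0,"ry":0.4,"rz":0},{"x":0.015,"y":-0.015,"z":-0.015,"rx":0,"ry":0,"rz":0},{"x":0.03,"y":-0.025,"z":0,"rx":0,"ry":0,"rz":0},{"x":0.03,"y":-0.025,"z":0,"rx":0,"ry":0,"rz":0},{"x":0.025,"y":-0.02,"z":0,"rx":0,"ry":0,"rz":0},{"x":0.015,"y":-0.01,"z":0,"rx":0,"ry":0,"rz":0},{"x":0,"y":0,"z":0,"rx":0,"ry":0,"rz":0}]'

```text
time: 30.62
tool_pos: [0.588, -0.247, 0.1497]
ee_rot: [3.139, -0.009, -0.006]
wrist_force: [-0.2, -0.8, -0.4]
width: 0.0405
```

```bash
python3 look.py w23 tray_green
```

```text
30.6167 [ 0.58799121 -0.24701958  0.14972902] [ 3.13884887 -0.00911802 -0.0060944 ] [-0.1855849  -0.81391164 -0.35086766]
0.88 [303.9, 108.7, 90.8, 89.1] [ 0.6156791  -0.21268974] 1.3 tool shift x,y: [ 0.0274 -0.0346]
proj TCP [[323.42030729 240.14828162]]
```

View pics/w23.png

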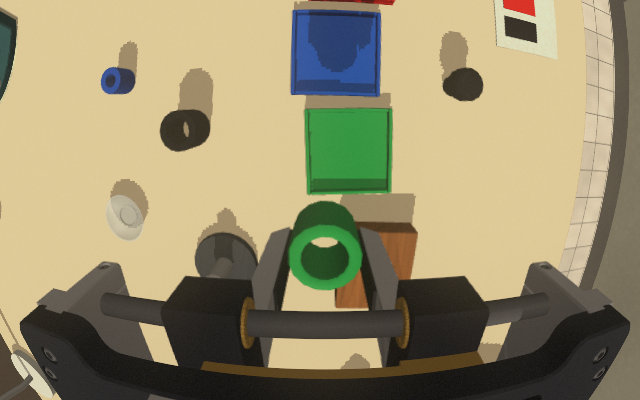

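>>> jog_arm --series '[{"x":0.015,"y":-0.018,"z":0,"rx":0.2,"ry":-0.5,"rz":-0.3},{"x":0.01,"y":-0.015,"z":0.015,"rx":0,"ry":0,"rz":0},{"x":-0.001,"y":0,"z":0.025,"rx":0,"ry":0,"rz":0},{"x":-0.002,"y":0,"z":0.025,"rx":0,"ry":0,"rz":0},{"x":-0.002,"y":0,"z":0.015,"rx":0,"ry":0,"rz":0}]'

```text
time: 31.13
tool_pos: [0.6043, -0.2232, 0.0759]
ee_rot: [3.133, -0.006, -0.011]
wrist_force: [-0.5, 1.2, -1.7]
width: 0.0405
```

>>> jog_arm --series '[{"x":0.008,"y":-0.011,"z":0.005,"rx":0.5,"ry":-0.3,"rz":-0.6},{"x":-0.001,"y":0,"z":0.015,"rx":0,"ry":0,"rz":0},{"x":-0.002,"y":0,"z":0.012,"rx":0,"ry":0,"rz":0},{"x":-0.001,"y":0,"z":0.005,"rx":0,"ry":0,"rz":0}]'

```text
time: 31.47
tool_pos: [0.6041, -0.2141, 0.0361]
ee_rot: [-3.138, 0.006, -0.006]
wrist_force: [-0.5, -0.6, -1.0]
width: 0.0407
```

Bottom ≈ 20 mm up; centre it and lower to TCP ≈ 19 mm.

>>> jog_arm --series '[{"x":0.008,"y":-0.002,"z":0.006,"rx":-0.2,"ry":0.3,"rz":0},{"x":0,"y":0,"z":0.006,"rx":0,"ry":0,"rz":0},{"x":0,"y":0,"z":0.003,"rx":0,"ry":0,"rz":0}]'

```text
time: 31.72
tool_pos: [0.6129, -0.2129, 0.0211]
ee_rot: [3.141, -0.0, -0.007]
wrist_force: [0.4, 0.3, -0.1]
width: 0.0406
```

>>> jog_arm --series '[{"x":0,"y":0,"z":0.002,"rx":0,"ry":0,"rz":0},{"x":0,"y":0,"z":0.001,"rx":0,"ry":0,"rz":0}]'

```text
time: 31.88
tool_pos: [0.6134, -0.213, 0.0187]
ee_rot: [3.14, -0.001, -0.007]
wrist_force: [-2.8, 0.3, 4.5]
width: 0.0407
```

>>> jog_arm --series '[{"x":0,"y":0,"z":0,"rx":0,"ry":0,"rz":0},{"x":0,"y":0,"z":0,"rx":0,"ry":0,"rz":0},{"x":0,"y":0,"z":0,"rx":0,"ry":0,"rz":0},{"x":0,"y":0,"z":-0.015,"rx":0,"ry":0,"rz":0},{"x":0,"y":0,"z":-0.03,"rx":0,"ry":0,"rz":0},{"x":0,"y":0,"z":-0.035,"rx":0,"ry":0,"rz":0},{"x":0,"y":0,"z":-0.03,"rx":0,"ry":0,"rz":0}]' --claw 0.6

```text
time: 32.47
tool_pos: [0.6092, -0.211, 0.1239]
ee_rot: [-3.136, 0.013, -0.007]
wrist_force: [1.1, -0.0, 0.2]
width: 0.0562
```

```bash
python3 look.py w24 sleeve_green
python3 - <<'E'
from h import *
p=cams.snapshot("top")
cv2.imwrite("pics/t24.png",p["img"][:,:,::-1])
for n in ["sleeve_red"]:
    for d in cams.look_for(n,p)[:2]: print(d, fitbox(n,p,d["bbox"]))
p=cams.snapshot("side")
for n in ["sleeve_red"]:
    for d in cams.look_for(n,p)[:2]: print(d, fitbox(n,p,d["bbox"]))
E
```

```text
32.4667 [ 0.60923748 -0.21095591  0.12390161] [-3.13633221  0.01303981 -0.00689428] [ 1.10857884 -0.02910071  0.15834407]
0.67 [308.9, 169.2, 45.3, 58.8] [ 0.61507045 -0.21205059] 1.6 tool shift x,y: [0.0058 0.0011]
proj TCP [[323.4095623  240.09832658]]
{'bbox': [302.0, 221.8, 20.2, 23.8], 'p': 0.56} (array([ 0.43856591, -0.00774588]), np.float64(1.5335546698419087))
{'bbox': [347.9, 225.7, 24.0, 21.6], 'p': 0.81} (array([ 0.4345299 , -0.00578038]), np.float64(2.421582020333858))
{'bbox': [327.9, 163.8, 15.3, 24.2], 'p': 0.68} (array([ 0.62188993, -0.22346318]), np.float64(2.1921898567642586))
```

View pics/w24.png

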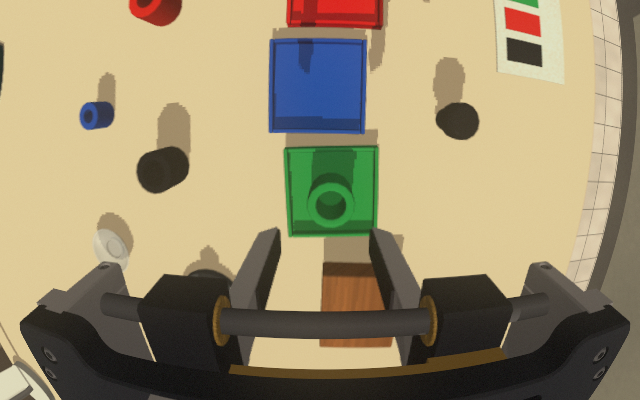

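View pics/t24.png

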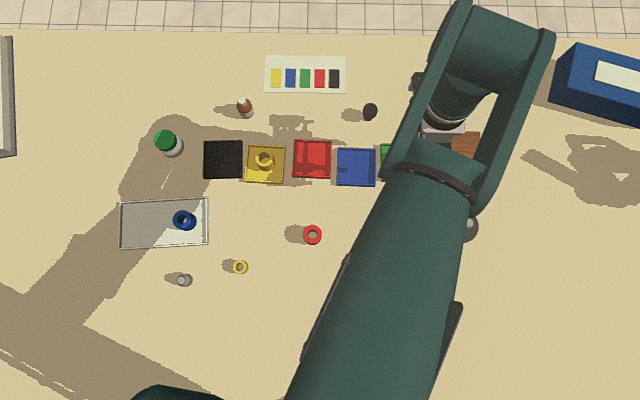

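>>> jog_arm --series '[{"x":-0.015,"y":-0.015,"z":-0.003,"rx":-0.3,"ry":0.7,"rz":-0.4},{"x":-0.028,"y":-0.03,"z":0,"rx":0,"ry":0,"rz":0},{"x":-0.028,"y":-0.03,"z":0,"rx":0,"ry":0,"rz":0},{"x":-0.028,"y":-0.03,"z":0,"rx":0,"ry":0,"rz":0},{"x":-0.028,"y":-0.03,"z":0,"rx":0,"ry":0,"rz":0},{"x":-0.02,"y":-0.03,"z":0,"rx":0,"ry":0,"rz":0},{"x":-0.01,"y":-0.02,"z":0,"rx":0,"ry":0,"rz":0},{"x":0,"y":0,"z":0,"rx":0,"ry":0,"rz":0}]' --claw 0.8

```text
time: 33.43
tool_pos: [0.4366, -0.02, 0.104]
ee_rot: [-3.13, 0.038, -0.005]
wrist_force: [0.5, -0.0, -0.6]
width: 0.0756
```

```bash
python3 look.py w25 sleeve_red
```

```text
33.4333 [ 0.43657876 -0.02003425  0.10400831] [-3.12987921  0.03762753 -0.0048764 ] [ 0.54150223 -0.00350689 -0.63968044]
0.66 [304.4, 163.7, 49.5, 55.1] [ 0.43878446 -0.00785114] 2.1 tool shift x,y: [ 0.0021 -0.0122]
0.56 [462.3, 133.8, 88.6, 92.8] [0.60568563 0.00412779] 20.0 tool shift x,y: [ 0.1689 -0.0253]
proj TCP [[323.34244006 240.11459791]]
```

View pics/w25.png

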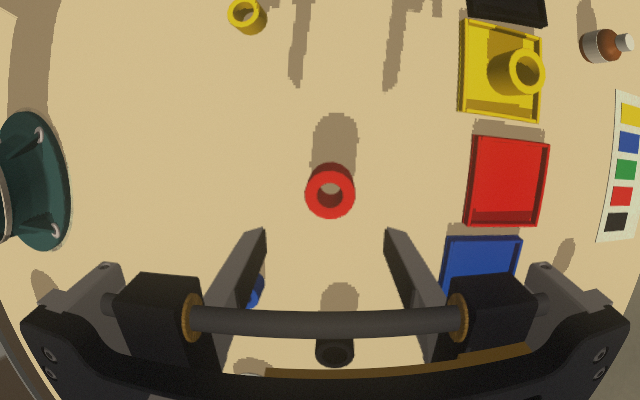

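>>> jog_arm --series '[{"x":0,"y":-0.012,"z":0,"rx":-0.7,"ry":2.2,"rz":-0.3},{"x":0,"y":0,"z":0.012,"rx":0,"ry":0,"rz":0},{"x":-0.001,"y":0,"z":0.015,"rx":0,"ry":0,"rz":0},{"x":-0.001,"y":0,"z":0.01,"rx":0,"ry":0,"rz":0}]'

```text
time: 33.87
tool_pos: [0.4414, -0.0149, 0.0664]
ee_rot: [3.135, -0.008, -0.005]
wrist_force: [1.3, 0.3, -0.9]
width: 0.0751
```

```bash
python3 look.py w26 sleeve_red
```

```text
33.8667 [ 0.44141954 -0.01490264  0.06635377] [ 3.1351646  -0.00769767 -0.00510834] [ 1.34049794  0.32212154 -0.90906786]
0.67 [288.1, 172.8, 60.7, 69.0] [ 0.43811689 -0.00613066] 1.0 tool shift x,y: [-0.0034 -0.0088]
proj TCP [[323.4420175  240.18027185]]
```

>>> jog_arm --series '[{"x":-0.004,"y":-0.008,"z":0.002,"rx":0.4,"ry":-0.4,"rz":-0.3},{"x":-0.001,"y":0,"z":0.012,"rx":0,"ry":0,"rz":0},{"x":-0.001,"y":0,"z":0.01,"rx":0,"ry":0,"rz":0}]'

```text
time: 34.22
tool_pos: [0.437, -0.0078, 0.0429]
ee_rot: [-3.14, -0.0, -0.003]
wrist_force: [-0.0, -0.1, -1.0]
width: 0.0751
```

>>> jog_arm --series '[{"x":0.0005,"y":-0.001,"z":0.01,"rx":0,"ry":0,"rz":-0.2},{"x":0,"y":0,"z":0.01,"rx":0,"ry":0,"rz":0},{"x":-0.001,"y":0,"z":0.006,"rx":0,"ry":0,"rz":0}]'

```text
time: 34.47
tool_pos: [0.4372, -0.0067, 0.0151]
ee_rot: [-3.14, -0.001, 0.0]
wrist_force: [-0.2, -0.2, 0.3]
width: 0.075
```

```bash
python3 look.py w27 sleeve_red
```

```text
34.4667 [ 0.43715447 -0.00666962  0.01508492] [-3.13964993e+00 -1.06185270e-03  4.77012607e-04] [-0.16475572 -0.20328892  0.32374202]
0.97 [289.4, 203.6, 75.0, 88.6] [ 0.43914554 -0.00704332] 1.9 tool shift x,y: [0.002  0.0004]
proj TCP [[323.40920829 240.16211629]]
```

View pics/w27.png

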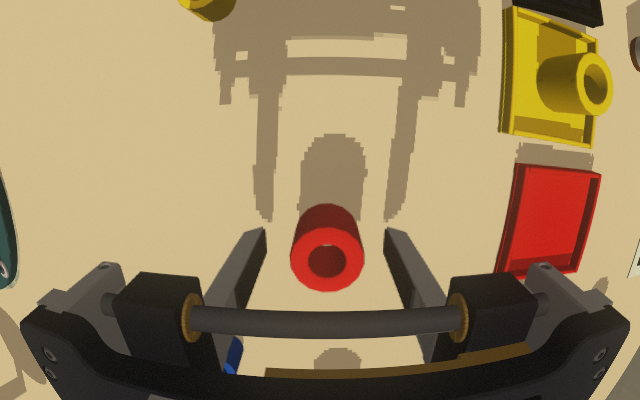

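>>> jog_arm --series '[{"x":0.001,"y":0.0005,"z":0.001,"rx":0,"ry":0,"rz":0},{"x":0,"y":0,"z":0,"rx":0,"ry":0,"rz":0},{"x":0,"y":0,"z":0,"rx":0,"ry":0,"rz":0},{"x":0,"y":0,"z":0,"rx":0,"ry":0,"rz":0},{"x":0,"y":0,"z":0,"rx":0,"ry":0,"rz":0},{"x":0,"y":0,"z":0,"rx":0,"ry":0,"rz":0}]' --claw 0.3

```text
time: 35.07
tool_pos: [0.439, -0.0073, 0.0156]
ee_rot: [-3.14, -0.003, 0.001]
wrist_force: [0.4, 0.2, -1.0]
width: 0.0412
```

>>> jog_arm --series '[{"x":0,"y":0,"z":-0.015,"rx":0,"ry":0,"rz":0},{"x":0,"y":0,"z":-0.03,"rx":0,"ry":0,"rz":0},{"x":0,"y":0,"z":-0.035,"rx":0,"ry":0,"rz":0},{"x":0,"y":0.01,"z":-0.03,"rx":0,"ry":0,"rz":0},{"x":0.003,"y":0.03,"z":-0.015,"rx":0,"ry":0,"rz":0},{"x":0.003,"y":0.04,"z":-0.003,"rx":0,"ry":0,"rz":0},{"x":0.003,"y":0.04,"z":-0.003,"rx":0,"ry":0,"rz":0},{"x":0.003,"y":0.04,"z":-0.003,"rx":0,"ry":0,"rz":0},{"x":0.003,"y":0.04,"z":-0.003,"rx":0,"ry":0,"rz":0},{"x":0.003,"y":0.04,"z":-0.003,"rx":0,"ry":0,"rz":0},{"x":0.003,"y":0.03,"z":-0.003,"rx":0,"ry":0,"rz":0}]'

```text
time: 35.98
tool_pos: [0.4604, -0.2821, 0.1657]
ee_rot: [-3.141, -0.005, 0.015]
wrist_force: [-0.4, 0.5, -0.6]
width: 0.0406
```

>>> jog_arm --series '[{"x":0.004,"y":0.03,"z":0.005,"rx":0,"ry":-0.3,"rz":0.9},{"x":0.003,"y":0.025,"z":0.015,"rx":0,"ry":0,"rz":0},{"x":0,"y":0.004,"z":0.02,"rx":0,"ry":0,"rz":0},{"x":0,"y":0,"z":0.015,"rx":0,"ry":0,"rz":0},{"x":-0.001,"y":0,"z":0.005,"rx":0,"ry":0,"rz":0}]'

```text
time: 36.4
tool_pos: [0.4676, -0.3553, 0.1067]
ee_rot: [3.134, -0.006, -0.012]
wrist_force: [-0.2, 0.5, -0.9]
width: 0.0409
```

>>> jog_arm --series '[{"x":0,"y":-0.01,"z":0.005,"rx":0.4,"ry":-0.3,"rz":-0.6},{"x":0,"y":-0.001,"z":0.008,"rx":0,"ry":0,"rz":0},{"x":-0.001,"y":0,"z":0.005,"rx":0,"ry":0,"rz":0}]'

```text
time: 36.65
tool_pos: [0.4664, -0.3428, 0.0872]
ee_rot: [-3.14, 0.001, -0.001]
wrist_force: [0.7, -0.4, -1.3]
width: 0.0409
```

>>> jog_arm --series '[{"x":0.001,"y":0.001,"z":0.005,"rx":0,"ry":0,"rz":0},{"x":0,"y":0,"z":0.005,"rx":0,"ry":0,"rz":0}]'

```text
time: 36.82
tool_pos: [0.4681, -0.3428, 0.0776]
ee_rot: [-3.142, -0.001, 0.001]
wrist_force: [0.5, 0.8, -0.6]
width: 0.0409
```

>>> jog_arm --series '[{"x":-0.0005,"y":0.0015,"z":0.004,"rx":0,"ry":0,"rz":0},{"x":0,"y":0,"z":0.003,"rx":0,"ry":0,"rz":0}]'

```text
time: 36.98
tool_pos: [0.468, -0.3439, 0.0704]
ee_rot: [3.141, -0.001, 0.002]
wrist_force: [-0.6, 0.4, 0.0]
width: 0.0408
```

>>> jog_arm --series '[{"x":-0.0003,"y":0.0005,"z":0.003,"rx":0,"ry":0,"rz":0},{"x":0,"y":0,"z":0.003,"rx":0,"ry":0,"rz":0}]'

```text
time: 37.15
tool_pos: [0.4682, -0.3444, 0.0693]
ee_rot: [3.14, -0.003, 0.003]
wrist_force: [-5.4, 4.3, 15.1]
width: 0.0411
```

>>> jog_arm --series '[{"x":-0.001,"y":-0.0005,"z":0.002,"rx":0,"ry":0,"rz":0},{"x":-0.0005,"y":0,"z":0.004,"rx":0,"ry":0,"rz":0}]'

```text
time: 37.32
tool_pos: [0.4681, -0.3445, 0.0693]
ee_rot: [3.137, -0.007, 0.003]
wrist_force: [-5.3, 5.8, 18.9]
width: 0.0407
```

Run:
```python
from h import *
p=cams.snapshot("side");cv2.imwrite("pics/s28.png",cv2.resize(p["img"][90:230,330:470,::-1],None,fx=4,fy=4))
```

```text
(no output)
```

View pics/s28.png

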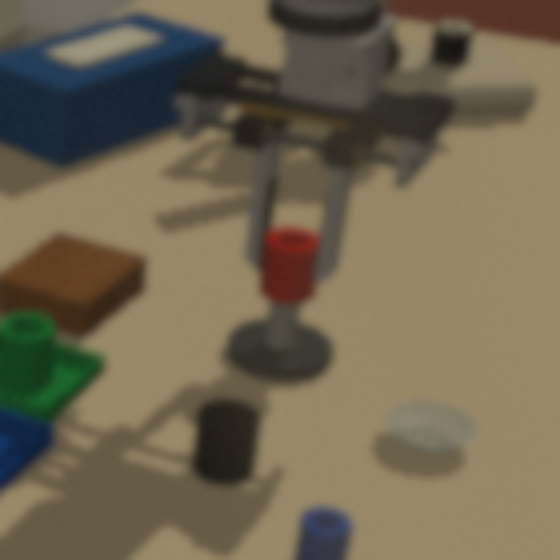

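>>> jog_arm --series '[{"x":0,"y":0,"z":-0.015,"rx":0,"ry":0,"rz":0},{"x":0,"y":0,"z":-0.03,"rx":0,"ry":0,"rz":0},{"x":0,"y":-0.02,"z":-0.025,"rx":0,"ry":0,"rz":0},{"x":0,"y":-0.04,"z":0,"rx":0,"ry":0,"rz":0},{"x":0,"y":-0.04,"z":0,"rx":0,"ry":0,"rz":0},{"x":0,"y":-0.04,"z":0,"rx":0,"ry":0,"rz":0},{"x":0,"y":-0.04,"z":0,"rx":0,"ry":0,"rz":0},{"x":0,"y":-0.04,"z":0,"rx":0,"ry":0,"rz":0},{"x":0,"y":-0.04,"z":0,"rx":0,"ry":0,"rz":0},{"x":0,"y":-0.04,"z":0,"rx":0,"ry":0,"rz":0},{"x":0,"y":-0.04,"z":0,"rx":0,"ry":0,"rz":0},{"x":0,"y":-0.04,"z":0,"rx":0,"ry":0,"rz":0}]'

```text
time: 38.37
tool_pos: [0.4711, 0.0405, 0.1432]
ee_rot: [3.129, -0.024, -0.015]
wrist_force: [1.3, 0.2, -0.4]
width: 0.041
```

>>> jog_arm --series '[{"x":0,"y":-0.04,"z":0,"rx":0,"ry":0.6,"rz":-0.9},{"x":0,"y":-0.04,"z":0,"rx":0,"ry":0,"rz":0},{"x":0,"y":-0.04,"z":-0.003,"rx":0,"ry":0,"rz":0},{"x":0,"y":-0.04,"z":-0.003,"rx":0,"ry":0,"rz":0},{"x":0,"y":-0.04,"z":0,"rx":0,"ry":0,"rz":0},{"x":0,"y":-0.04,"z":0,"rx":0,"ry":0,"rz":0}]'

```text
time: 38.87
tool_pos: [0.4698, 0.2907, 0.1478]
ee_rot: [3.13, -0.043, 0.002]
wrist_force: [0.5, -0.4, 0.0]
width: 0.041
```

```bash
python3 look.py w29 reject_tray
```

```text
38.8667 [0.4698405  0.29066279 0.14781623] [ 3.12990645e+00 -4.27824010e-02  2.29678311e-03] [ 0.47859264 -0.42537926  0.02619964]
0.6 [247.5, 44.1, 120.7, 189.1] [0.45931329 0.33719722] 4.9 tool shift x,y: [-0.0101 -0.0466]
proj TCP [[323.4403287  240.16938299]]
```

View pics/w29.png

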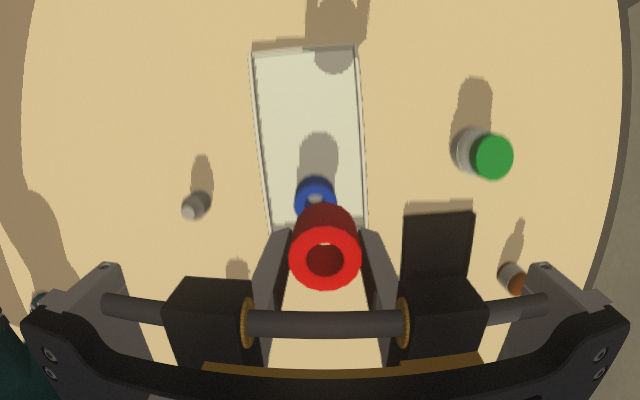

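>>> jog_arm --series '[{"x":-0.006,"y":-0.025,"z":0,"rx":0.6,"ry":-2.4,"rz":0},{"x":-0.006,"y":-0.025,"z":0,"rx":0,"ry":0,"rz":0},{"x":0,"y":-0.012,"z":0.015,"rx":0,"ry":0,"rz":0},{"x":0,"y":0,"z":0.02,"rx":0,"ry":0,"rz":0},{"x":-0.001,"y":0,"z":0.02,"rx":0,"ry":0,"rz":0},{"x":-0.001,"y":0,"z":0.01,"rx":0,"ry":0,"rz":0}]'

```text
time: 39.47
tool_pos: [0.4571, 0.3596, 0.0829]
ee_rot: [-3.137, -0.007, 0.012]
wrist_force: [-0.2, -0.6, -0.7]
width: 0.041
```

>>> jog_arm --series '[{"x":0,"y":0,"z":0.015,"rx":-0.2,"ry":-0.4,"rz":0.6},{"x":-0.001,"y":0.001,"z":0.015,"rx":0,"ry":0,"rz":0},{"x":-0.001,"y":0,"z":0.012,"rx":0,"ry":0,"rz":0},{"x":-0.001,"y":0,"z":0.005,"rx":0,"ry":0,"rz":0}]'

```text
time: 39.8
tool_pos: [0.4549, 0.3556, 0.0319]
ee_rot: [3.14, 0.001, -0.003]
wrist_force: [-0.3, -0.6, -0.8]
width: 0.0407
```

>>> jog_arm --series '[{"x":0.003,"y":0,"z":0.006,"rx":0,"ry":0,"rz":0},{"x":0,"y":0,"z":0.005,"rx":0,"ry":0,"rz":0},{"x":0,"y":0,"z":0.002,"rx":0,"ry":0,"rz":0}]'

```text
time: 40.05
tool_pos: [0.4586, 0.3545, 0.0193]
ee_rot: [3.14, 0.002, -0.006]
wrist_force: [-7.4, -2.6, 15.2]
width: 0.0409
```

Contact with the tray floor; release and leave for black.

>>> jog_arm --series '[{"x":0,"y":0,"z":0,"rx":0,"ry":0,"rz":0},{"x":0,"y":0,"z":0,"rx":0,"ry":0,"rz":0},{"x":0,"y":0,"z":0,"rx":0,"ry":0,"rz":0},{"x":0,"y":0,"z":-0.015,"rx":0,"ry":0,"rz":0},{"x":0,"y":0,"z":-0.03,"rx":0,"ry":0,"rz":0},{"x":0,"y":0,"z":-0.035,"rx":0,"ry":0,"rz":0},{"x":0,"y":0,"z":-0.03,"rx":0,"ry":0,"rz":0}]' --claw 0.6

```text
time: 40.63
tool_pos: [0.4566, 0.3518, 0.126]
ee_rot: [3.133, 0.013, -0.008]
wrist_force: [0.1, 0.2, 0.1]
width: 0.0567
```

```bash
python3 look.py w30 sleeve_red
python3 - <<'E'
from h import *
for c in ("top","side"):
    p=cams.snapshot(c)
    for n in ["sleeve_black"]:
        for d in cams.look_for(n,p)[:2]: print(d, fitbox(n,p,d["bbox"]))
E
```

```text
40.6333 [0.4565725  0.35180207 0.1260291 ] [ 3.13268228  0.01293833 -0.00763033] [0.09654995 0.17508951 0.11950156]
0.78 [303.1, 166.2, 47.2, 54.7] [0.45818977 0.3537108 ] 0.4 tool shift x,y: [ 0.0016 -0.0019]
proj TCP [[323.34084546 240.1517791 ]]
{'bbox': [242.2, 141.8, 42.9, 42.1], 'p': 0.62} (array([0.60068649, 0.10773902]), np.float64(11.419917476348665))
{'bbox': [376.8, 222.6, 26.8, 24.8], 'p': 0.53} (array([ 0.43866305, -0.1813641 ]), np.float64(2.211421945181087))
{'bbox': [381.0, 189.6, 14.2, 23.1], 'p': 0.54} (array([ 0.43667973, -0.17755866]), np.float64(1.7406498046959769))
{'bbox': [386.5, 159.3, 26.1, 27.1], 'p': 0.48} (array([ 0.46612044, -0.33615041]), np.float64(5.150790903200232))
```

View pics/w30.png

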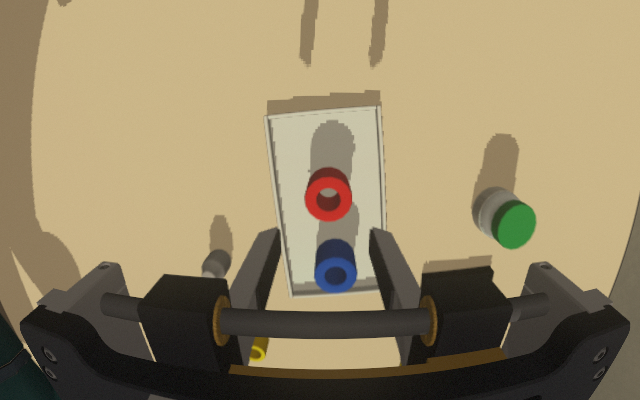

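Both rejects stand in the white tray. Now black at ≈ (0.438, -0.180): dy = -0.53.

>>> jog_arm --series '[{"x":0,"y":0.02,"z":-0.005,"rx":0.5,"ry":0.7,"rz":-0.4},{"x":-0.002,"y":0.04,"z":-0.004,"rx":0,"ry":0,"rz":0},{"x":-0.002,"y":0.04,"z":-0.004,"rx":0,"ry":0,"rz":0},{"x":-0.002,"y":0.04,"z":-0.004,"rx":0,"ry":0,"rz":0},{"x":-0.002,"y":0.04,"z":-0.004,"rx":0,"ry":0,"rz":0},{"x":-0.002,"y":0.04,"z":-0.004,"rx":0,"ry":0,"rz":0},{"x":-0.002,"y":0.04,"z":-0.004,"rx":0,"ry":0,"rz":0},{"x":-0.002,"y":0.04,"z":-0.004,"rx":0,"ry":0,"rz":0},{"x":-0.002,"y":0.04,"z":-0.004,"rx":0,"ry":0,"rz":0},{"x":-0.002,"y":0.04,"z":-0.004,"rx":0,"ry":0,"rz":0},{"x":0,"y":0.04,"z":-0.004,"rx":0,"ry":0,"rz":0},{"x":0,"y":0.04,"z":-0.004,"rx":0,"ry":0,"rz":0}]' --claw 0.8

```text
time: 41.93
tool_pos: [0.4247, -0.1202, 0.1476]
ee_rot: [3.137, 0.049, 0.017]
wrist_force: [-0.1, 0.4, -0.4]
width: 0.0749
```

>>> jog_arm --series '[{"x":0.006,"y":0.025,"z":0,"rx":0.2,"ry":2.8,"rz":1},{"x":0.006,"y":0.02,"z":0,"rx":0,"ry":0,"rz":0},{"x":0,"y":0.005,"z":0.01,"rx":0,"ry":0,"rz":0}]'

```text
time: 42.18
tool_pos: [0.4349, -0.1788, 0.1337]
ee_rot: [3.14, 0.002, -0.011]
wrist_force: [-0.5, 0.6, 0.8]
width: 0.075
```

```bash
python3 look.py w31 sleeve_black
```

```text
42.1833 [ 0.43487127 -0.17877172  0.13368756] [ 3.13959096e+00  2.43596281e-03 -1.07984111e-02] [-0.51411701  0.63082222  0.752817  ]
0.19 [511.0, 268.0, 11.8, 16.0] [ 0.67950572 -0.29101355] 17.0 tool shift x,y: [0.2456 0.11  ]
proj TCP [[323.39401786 240.15759002]]
```

View pics/w31.png

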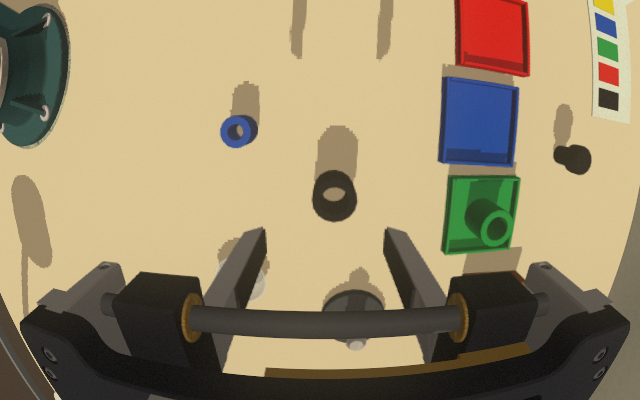

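Run:
```python
from h import *
p=cams.snapshot("wrist"); print(robot.get_obs()["tool_pos"])
print(fitbox("sleeve_black",p,[311.5,169,45.5,53],True))
for d in cams.look_for("sleeve_black",p)[:2]: print(d)
```

```text
[ 0.43270353 -0.17417384  0.13098407]
(array([ 0.44065971, -0.17495862]), np.float64(0.7268840957799512))
{'bbox': [314.8, 175.2, 45.0, 54.6], 'p': 0.64}
```

```bash
python3 look.py w32 sleeve_black
```

```text
42.3833 [ 0.43339335 -0.17383066  0.13202042] [-3.1391717   0.00737212 -0.00602308] [0.15034885 0.23837093 0.53428083]
0.56 [313.4, 175.5, 44.1, 53.9] [ 0.44338565 -0.18152841] 1.1 tool shift x,y: [0.01   0.0077]
proj TCP [[323.39229297 240.12713111]]
```

>>> jog_arm --series '[{"x":0.009,"y":0.0075,"z":0.005,"rx":-0.1,"ry":0.4,"rz":-0.3},{"x":-0.001,"y":0,"z":0.02,"rx":0,"ry":0,"rz":0},{"x":-0.001,"y":0,"z":0.02,"rx":0,"ry":0,"rz":0},{"x":-0.001,"y":0,"z":0.015,"rx":0,"ry":0,"rz":0},{"x":0,"y":0,"z":0,"rx":0,"ry":0,"rz":0}]'

```text
time: 42.9
tool_pos: [0.4464, -0.179, 0.074]
ee_rot: [3.136, -0.013, 0.012]
wrist_force: [-0.4, 0.1, -0.7]
width: 0.0751
```

```bash
python3 look.py w33 sleeve_black
```

```text
42.9 [ 0.44644374 -0.17899038  0.07403963] [ 3.13587464 -0.01289824  0.01216983] [-0.4498893   0.11627086 -0.71725175]
proj TCP [[323.46407909 240.18474964]]
```

View pics/w33.png

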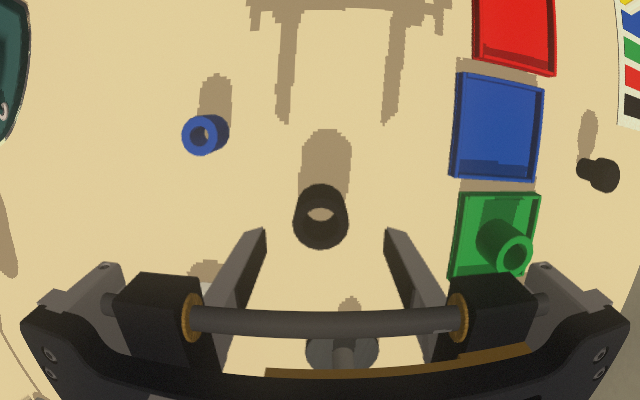

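>>> jog_arm --series '[{"x":-0.003,"y":0.001,"z":0.005,"rx":0.3,"ry":-0.7,"rz":0.7},{"x":-0.001,"y":0,"z":0.012,"rx":0,"ry":0,"rz":0},{"x":-0.001,"y":0,"z":0.012,"rx":0,"ry":0,"rz":0}]'

```text
time: 43.25
tool_pos: [0.448, -0.183, 0.0526]
ee_rot: [3.133, -0.015, 0.0]
wrist_force: [-0.1, 0.2, 0.3]
width: 0.0753
```

```bash
python3 look.py w34 sleeve_black
python3 - <<'E'
import cv2
E
```

```text
43.25 [ 0.44801445 -0.18296893  0.05258791] [ 3.13324562e+00 -1.51271208e-02  3.21506758e-04] [-0.07083646  0.17826853  0.27260416]
0.87 [285.0, 184.0, 65.5, 77.1] [ 0.44440724 -0.18129346] 0.7 tool shift x,y: [-0.0036 -0.0017]
proj TCP [[323.41875534 240.16983097]]
```

View pics/w34.png

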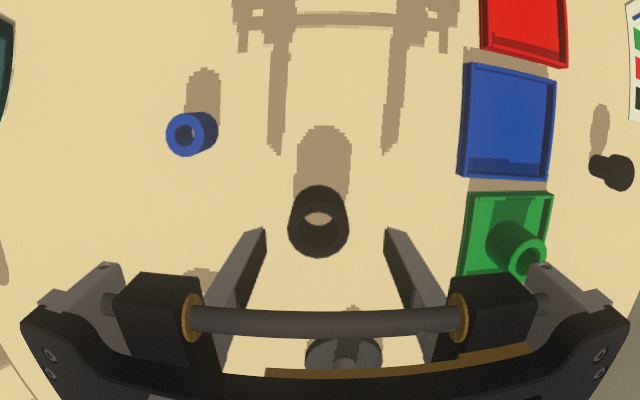

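>>> jog_arm --series '[{"x":-0.004,"y":-0.002,"z":0.002,"rx":0.5,"ry":-0.9,"rz":0},{"x":-0.001,"y":0,"z":0.008,"rx":0,"ry":0,"rz":0},{"x":0,"y":0,"z":0,"rx":0,"ry":0,"rz":0}]'

```text
time: 43.6
tool_pos: [0.4412, -0.1802, 0.0406]
ee_rot: [-3.138, 0.006, -0.0]
wrist_force: [-0.7, -0.3, 0.1]
width: 0.0755
```

>>> jog_arm --series '[{"x":0.003,"y":0,"z":0.008,"rx":-0.2,"ry":0.3,"rz":0},{"x":0,"y":0,"z":0.01,"rx":0,"ry":0,"rz":0},{"x":-0.001,"y":0,"z":0.006,"rx":0,"ry":0,"rz":0}]'

```text
time: 43.85
tool_pos: [0.4452, -0.1813, 0.0168]
ee_rot: [3.139, -0.005, -0.0]
wrist_force: [-0.3, -1.1, 0.3]
width: 0.0748
```

```bash
python3 look.py w35 sleeve_black
```

```text
43.85 [ 0.44522443 -0.18128763  0.01679649] [ 3.13850346e+00 -4.69052497e-03 -3.40312166e-04] [-0.30573948 -1.10813944  0.34558225]
0.88 [283.4, 201.0, 76.2, 89.2] [ 0.44414903 -0.18084177] 1.2 tool shift x,y: [-0.0011 -0.0004]
proj TCP [[323.38069498 240.15793221]]
```

View pics/w35.png

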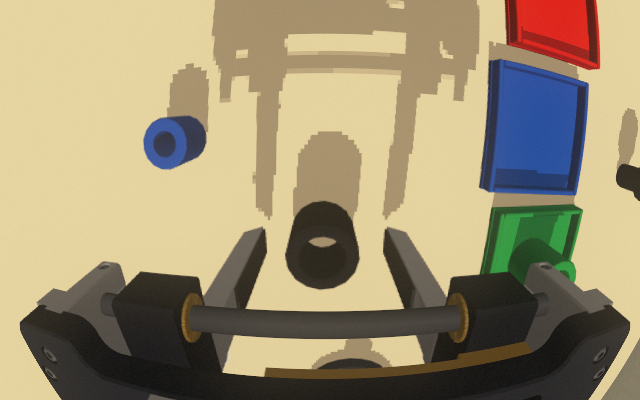

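>>> jog_arm --series '[{"x":-0.001,"y":0,"z":0.002,"rx":0,"ry":0,"rz":0},{"x":0,"y":0,"z":0,"rx":0,"ry":0,"rz":0},{"x":0,"y":0,"z":0,"rx":0,"ry":0,"rz":0},{"x":0,"y":0,"z":0,"rx":0,"ry":0,"rz":0},{"x":0,"y":0,"z":0,"rx":0,"ry":0,"rz":0},{"x":0,"y":0,"z":0,"rx":0,"ry":0,"rz":0}]' --claw 0.3

```text
time: 44.45
tool_pos: [0.4434, -0.181, 0.0144]
ee_rot: [3.139, -0.003, -0.0]
wrist_force: [0.0, 0.5, -0.8]
width: 0.0418
```

>>> jog_arm --series '[{"x":0,"y":0,"z":-0.015,"rx":0,"ry":0,"rz":0},{"x":0,"y":0,"z":-0.03,"rx":0,"ry":0,"rz":0},{"x":0,"y":0,"z":-0.035,"rx":0,"ry":0,"rz":0},{"x":0.004,"y":0.02,"z":-0.02,"rx":0,"ry":0,"rz":0},{"x":0.006,"y":0.035,"z":-0.01,"rx":0,"ry":0,"rz":0},{"x":0.006,"y":0.035,"z":-0.003,"rx":0,"ry":0,"rz":0},{"x":0.006,"y":0.035,"z":-0.003,"rx":0,"ry":0,"rz":0},{"x":0.004,"y":0.02,"z":0,"rx":0,"ry":0,"rz":0},{"x":0,"y":0.005,"z":0,"rx":0,"ry":0,"rz":0}]'

```text
time: 45.2
tool_pos: [0.4693, -0.3342, 0.1357]
ee_rot: [3.139, -0.002, 0.006]
wrist_force: [-0.7, 0.5, 0.3]
width: 0.0415
```

>>> jog_arm --series '[{"x":-0.001,"y":0.009,"z":0.01,"rx":0.1,"ry":-0.1,"rz":0.4},{"x":-0.001,"y":0,"z":0.02,"rx":0,"ry":0,"rz":0},{"x":-0.001,"y":0,"z":0.015,"rx":0,"ry":0,"rz":0},{"x":0,"y":0,"z":0,"rx":0,"ry":0,"rz":0}]'

```text
time: 45.53
tool_pos: [0.4658, -0.3444, 0.0879]
ee_rot: [3.141, -0.0, -0.004]
wrist_force: [-0.4, 0.4, -1.3]
width: 0.0419
```

>>> jog_arm --series '[{"x":0.002,"y":0,"z":0.005,"rx":0,"ry":0,"rz":-0.2},{"x":0,"y":0,"z":0.005,"rx":0,"ry":0,"rz":0}]'

```text
time: 45.7
tool_pos: [0.4673, -0.3428, 0.0768]
ee_rot: [-3.14, 0.001, 0.0]
wrist_force: [-0.2, -1.1, -1.2]
width: 0.0418
```

>>> jog_arm --series '[{"x":0,"y":0.0015,"z":0.004,"rx":0,"ry":0,"rz":0},{"x":0,"y":0,"z":0.004,"rx":0,"ry":0,"rz":0}]'

```text
time: 45.87
tool_pos: [0.4677, -0.3434, 0.0684]
ee_rot: [-3.141, 0.001, 0.002]
wrist_force: [-0.3, -0.2, -1.0]
width: 0.0419
```

>>> jog_arm --series '[{"x":0,"y":0,"z":0.003,"rx":0,"ry":0,"rz":0},{"x":0,"y":0,"z":0.003,"rx":0,"ry":0,"rz":0}]'

```text
time: 46.03
tool_pos: [0.4682, -0.3432, 0.0624]
ee_rot: [-3.141, -0.0, 0.003]
wrist_force: [0.2, -1.0, -0.1]
width: 0.0416
```

>>> jog_arm --series '[{"x":-0.0008,"y":0.001,"z":0.008,"rx":0,"ry":0,"rz":0},{"x":-0.0005,"y":0,"z":0.008,"rx":0,"ry":0,"rz":0},{"x":-0.0005,"y":0,"z":0.008,"rx":0,"ry":0,"rz":0}]'

```text
time: 46.28
tool_pos: [0.4678, -0.3453, 0.0389]
ee_rot: [3.139, -0.004, 0.003]
wrist_force: [0.3, 0.3, -0.2]
width: 0.0417
```

>>> jog_arm --series '[{"x":0,"y":-0.001,"z":0.006,"rx":0.1,"ry":-0.2,"rz":0.1},{"x":0,"y":0,"z":0.004,"rx":0,"ry":0,"rz":0}]'

```text
time: 46.45
tool_pos: [0.4668, -0.3437, 0.0263]
ee_rot: [-3.141, 0.002, 0.001]
wrist_force: [-0.0, 0.4, 4.5]
width: 0.0416
```

>>> jog_arm --series '[{"x":0,"y":0,"z":0.002,"rx":0,"ry":0,"rz":0}]'

```text
time: 46.53
tool_pos: [0.4668, -0.3438, 0.0258]
ee_rot: [-3.141, 0.002, 0.0]
wrist_force: [-6.7, 4.4, 21.3]
width: 0.042
```

>>> jog_arm --series '[{"x":0,"y":0,"z":0,"rx":0,"ry":0,"rz":0},{"x":0,"y":0,"z":0,"rx":0,"ry":0,"rz":0},{"x":0,"y":0,"z":0,"rx":0,"ry":0,"rz":0}]' --claw 0.55

```text
time: 46.78
tool_pos: [0.4675, -0.3445, 0.0268]
ee_rot: [3.141, 0.0, 0.0]
wrist_force: [0.3, 0.3, -0.0]
width: 0.0514
```

```bash
python3 look.py w36 sleeve_black
```

```text
46.7833 [ 0.46749319 -0.34445712  0.02683161] [3.14064457e+00 3.26819229e-04 1.86023023e-04] [ 0.25218539  0.34547438 -0.00718777]
0.92 [284.6, 199.5, 74.8, 92.0] [ 0.46670796 -0.34866215] 2.9 tool shift x,y: [-0.0008  0.0042]
proj TCP [[323.43150722 240.18260489]]
```

View pics/w36.png

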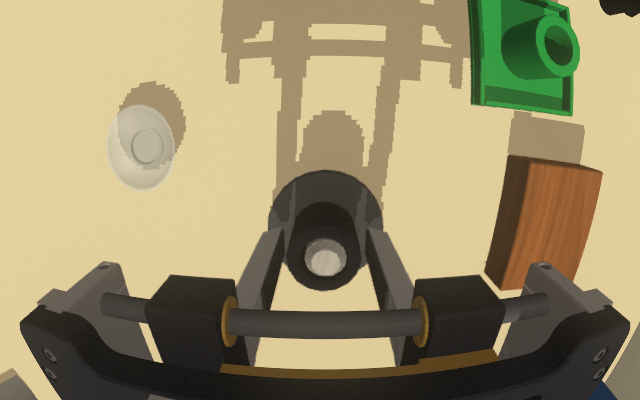

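Black is home. Now to the black tray at ≈ (0.611, 0.211).

>>> jog_arm --series '[{"x":0,"y":0,"z":0,"rx":0,"ry":0,"rz":0},{"x":0,"y":0,"z":0,"rx":0,"ry":0,"rz":0},{"x":0,"y":0,"z":0,"rx":0,"ry":0,"rz":0},{"x":0,"y":0,"z":-0.008,"rx":0,"ry":0,"rz":0},{"x":0.001,"y":0,"z":-0.012,"rx":0,"ry":0,"rz":0},{"x":0.001,"y":0,"z":-0.015,"rx":0,"ry":0,"rz":0},{"x":0.001,"y":0,"z":-0.015,"rx":0,"ry":0,"rz":0},{"x":0,"y":0,"z":-0.025,"rx":0,"ry":0,"rz":0},{"x":0,"y":0,"z":-0.03,"rx":0,"ry":0,"rz":0}]' --claw 0.3

```text
time: 47.63
tool_pos: [0.4667, -0.3411, 0.1289]
ee_rot: [-3.131, 0.014, -0.0]
wrist_force: [0.1, -1.4, -0.3]
width: 0.0419
```

>>> jog_arm --series '[{"x":0.005,"y":-0.02,"z":-0.01,"rx":0,"ry":0,"rz":0},{"x":0.01,"y":-0.04,"z":0,"rx":0,"ry":0,"rz":0},{"x":0.01,"y":-0.04,"z":0,"rx":0,"ry":0,"rz":0},{"x":0.01,"y":-0.04,"z":0,"rx":0,"ry":0,"rz":0},{"x":0.01,"y":-0.04,"z":0,"rx":0,"ry":0,"rz":0},{"x":0.01,"y":-0.04,"z":0,"rx":0,"ry":0,"rz":0},{"x":0.01,"y":-0.04,"z":0,"rx":0,"ry":0,"rz":0},{"x":0.01,"y":-0.04,"z":0,"rx":0,"ry":0,"rz":0},{"x":0.01,"y":-0.04,"z":0,"rx":0,"ry":0,"rz":0},{"x":0.01,"y":-0.04,"z":0,"rx":0,"ry":0,"rz":0},{"x":0.01,"y":-0.04,"z":0,"rx":0,"ry":0,"rz":0},{"x":0.01,"y":-0.04,"z":0,"rx":0,"ry":0,"rz":0}]'

```text
time: 48.63
tool_pos: [0.5882, 0.1159, 0.1649]
ee_rot: [3.136, -0.011, -0.017]
wrist_force: [0.8, -0.8, -0.6]
width: 0.0419
```

>>> jog_arm --series '[{"x":0.01,"y":-0.03,"z":0,"rx":0.3,"ry":-0.6,"rz":-1},{"x":0.005,"y":-0.03,"z":0,"rx":0,"ry":0,"rz":0},{"x":0,"y":-0.01,"z":0.01,"rx":0,"ry":0,"rz":0}]'

```text
time: 48.88
tool_pos: [0.6048, 0.1963, 0.1604]
ee_rot: [-3.138, -0.006, 0.009]
wrist_force: [0.0, 0.2, -0.3]
width: 0.0414
```

```bash
python3 look.py w37 tray_black
```

```text
48.8833 [0.60479056 0.19630797 0.16035731] [-3.13808872 -0.00583247  0.00892322] [ 0.03131637  0.22858327 -0.29745104]
0.92 [288.7, 131.9, 86.8, 80.9] [0.61388434 0.20844953] 1.2 tool shift x,y: [ 0.0092 -0.0121]
0.46 [285.5, 202.1, 73.2, 90.5] [0.60392341 0.11758088] 8.9 tool shift x,y: [-0.0015  0.0787]
proj TCP [[323.41903575 240.11318945]]
```

View pics/w37.png

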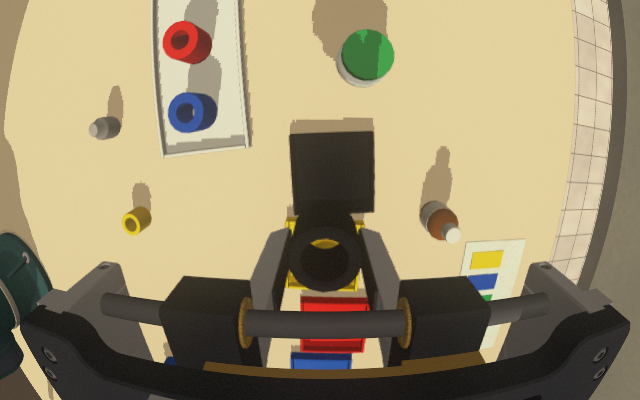

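>>> jog_arm --series '[{"x":0.007,"y":-0.013,"z":0.005,"rx":-0.2,"ry":-0.3,"rz":0.5},{"x":0,"y":0,"z":0.02,"rx":0,"ry":0,"rz":0},{"x":-0.001,"y":0,"z":0.025,"rx":0,"ry":0,"rz":0},{"x":-0.002,"y":0,"z":0.025,"rx":0,"ry":0,"rz":0},{"x":-0.002,"y":0,"z":0.015,"rx":0,"ry":0,"rz":0}]'

```text
time: 49.4
tool_pos: [0.606, 0.1973, 0.0703]
ee_rot: [3.133, -0.001, -0.007]
wrist_force: [-0.0, -0.5, -0.7]
width: 0.0421
```

>>> jog_arm --series '[{"x":0.006,"y":-0.012,"z":0.003,"rx":0.5,"ry":0,"rz":-0.4},{"x":-0.001,"y":0,"z":0.015,"rx":0,"ry":0,"rz":0},{"x":-0.002,"y":0,"z":0.012,"rx":0,"ry":0,"rz":0},{"x":0,"y":0,"z":0.002,"rx":0,"ry":0,"rz":0}]'

```text
time: 49.73
tool_pos: [0.6075, 0.2028, 0.035]
ee_rot: [3.139, 0.006, -0.007]
wrist_force: [-0.1, -0.3, -1.2]
width: 0.0419
```

>>> jog_arm --series '[{"x":0.005,"y":-0.006,"z":0.006,"rx":0,"ry":0.2,"rz":0},{"x":0,"y":0,"z":0.006,"rx":0,"ry":0,"rz":0},{"x":0,"y":0,"z":0.003,"rx":0,"ry":0,"rz":0}]'

```text
time: 49.98
tool_pos: [0.6151, 0.2084, 0.0216]
ee_rot: [3.14, -0.002, -0.009]
wrist_force: [-0.1, -0.1, 0.4]
width: 0.0419
```

>>> jog_arm --series '[{"x":0,"y":0,"z":0.002,"rx":0,"ry":0,"rz":0},{"x":0,"y":0,"z":0.0015,"rx":0,"ry":0,"rz":0}]'

```text
time: 50.15
tool_pos: [0.6158, 0.2088, 0.0184]
ee_rot: [3.14, -0.004, -0.009]
wrist_force: [-0.5, 0.5, -1.1]
width: 0.0421
```

Release, rise, and check.

>>> jog_arm --series '[{"x":0,"y":0,"z":0,"rx":0,"ry":0,"rz":0},{"x":0,"y":0,"z":0,"rx":0,"ry":0,"rz":0},{"x":0,"y":0,"z":0,"rx":0,"ry":0,"rz":0},{"x":0,"y":0,"z":-0.015,"rx":0,"ry":0,"rz":0},{"x":0,"y":0,"z":-0.03,"rx":0,"ry":0,"rz":0},{"x":0,"y":0,"z":-0.035,"rx":0,"ry":0,"rz":0},{"x":0,"y":0,"z":-0.03,"rx":0,"ry":0,"rz":0},{"x":0,"y":0,"z":-0.03,"rx":0,"ry":0,"rz":0}]' --claw 0.6

```text
time: 50.82
tool_pos: [0.6105, 0.2081, 0.1549]
ee_rot: [3.135, 0.013, -0.008]
wrist_force: [0.8, 0.0, -0.2]
width: 0.0563
```

```bash
python3 look.py w38 sleeve_black
```

```text
50.8167 [0.61045973 0.20812387 0.15487848] [ 3.13541099  0.01349829 -0.00820841] [ 8.03076332e-01  5.91783580e-04 -1.74995853e-01]
0.66 [308.8, 164.1, 43.6, 49.4] [0.61558901 0.20709676] 0.3 tool shift x,y: [0.0051 0.001 ]
proj TCP [[323.40272769 240.14542605]]
```

>>> jog_arm --series '[{"x":-0.02,"y":0.03,"z":-0.005,"rx":0,"ry":0,"rz":0},{"x":-0.02,"y":0.04,"z":-0.005,"rx":0,"ry":0,"rz":0},{"x":-0.02,"y":0.04,"z":-0.005,"rx":0,"ry":0,"rz":0},{"x":-0.02,"y":0.04,"z":-0.005,"rx":0,"ry":0,"rz":0},{"x":-0.02,"y":0.04,"z":-0.005,"rx":0,"ry":0,"rz":0},{"x":-0.02,"y":0.04,"z":-0.005,"rx":0,"ry":0,"rz":0},{"x":0,"y":0.04,"z":-0.005,"rx":0,"ry":0,"rz":0},{"x":0,"y":0.04,"z":-0.005,"rx":0,"ry":0,"rz":0},{"x":0,"y":0.04,"z":-0.005,"rx":0,"ry":0,"rz":0},{"x":0,"y":0.04,"z":-0.005,"rx":0,"ry":0,"rz":0},{"x":0,"y":0.04,"z":-0.005,"rx":0,"ry":0,"rz":0},{"x":0,"y":0.02,"z":0,"rx":0,"ry":0,"rz":0}]'

```text
time: 51.92
tool_pos: [0.4927, -0.237, 0.2114]
ee_rot: [3.139, -0.002, 0.005]
wrist_force: [0.2, 0.4, 0.1]
width: 0.0564
```

Run:
```python
from h import *
print(robot.get_obs()["tool_pos"])
for c in ("top","side"):
    p=cams.snapshot(c); cv2.imwrite(f"pics/{c}39.png",p["img"][:,:,::-1])
```

```text
[ 0.49271854 -0.23697845  0.21136124]
```

View pics/w38.png

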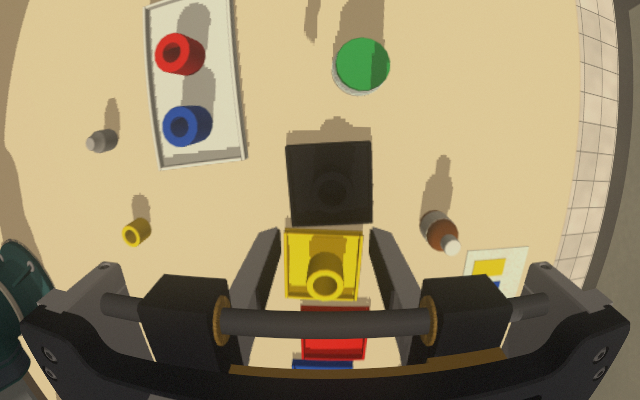

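View pics/top39.png

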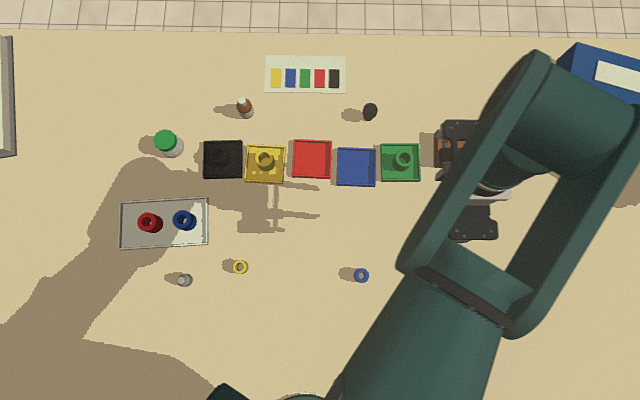

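View pics/side39.png

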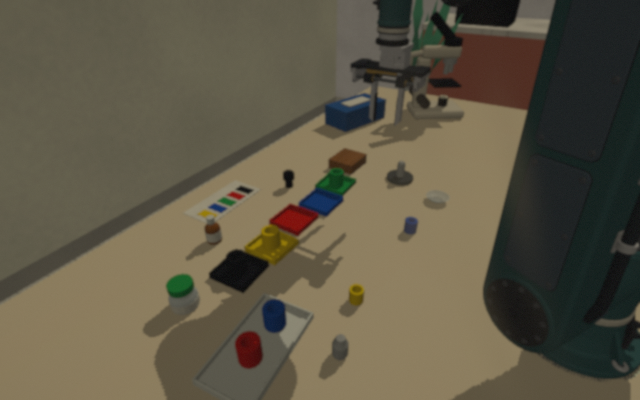

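>>> jog_arm --series '[{"x":0,"y":0,"z":0,"rx":0,"ry":0,"rz":0},{"x":0,"y":0,"z":0,"rx":0,"ry":0,"rz":0},{"x":0,"y":0,"z":0,"rx":0,"ry":0,"rz":0}]'

```text
time: 52.27
tool_pos: [0.492, -0.234, 0.2085]
ee_rot: [-3.139, 0.002, 0.004]
wrist_force: [0.1, 0.8, 0.0]
width: 0.0568
```

```bash
python3 -c "
from bench import ticket,robot
print(robot.get_obs()['tool_pos'],ticket.close_job())"
```

```text
the job is handed in; nothing more can be done
[ 0.49201528 -0.23397848  0.2084877 ] None
```

All five sleeves were present and gauged in card order (yellow, blue, green, red, black), and the job was handed in at about 52 s.

- **Passed:** Yellow, green and black went fully home on the disc, confirmed by contact force and by a look after letting go. Each is now in the tray of its own colour.
- **Rejected:** Blue and red caught on the pin's nose, with their origins about 75–76 mm up against roughly 77 mm expected. They still stopped there after small sideways corrections and up to about 19 N of push. Both are in the white reject tray.

The last top, side and wrist pictures show all five sleeves standing in their trays. The small yellow and blue look-alikes and the other bench items look undisturbed, and the arm is clear of everything.

- **Arm drift:** The arm drifted up to several millimetres on faster moves, so I re-measured before each grasp and fit.
- **Missed detection:** The network missed the black sleeve in two of the wrist pictures, so I placed that one from the picture and later detections.
- **Unconfirmed floor contact:** No floor force showed for yellow or black at release. The pictures taken after each release show both standing in their trays.

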